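# Turn the drained well block over and clip it onto the shaker

### The job

Two well blocks lie on the grey absorbent mat; one of them was washed and put down with its wells facing the mat to drain. Turn that one the right way up and clip it into the spring holder on top of the shaker: push one of its grooved long edges under the lip of the sprung jaw, lower the other edge and let the spring push it under the lip of the fixed jaw, so that it sits flat on the platform, wells up, centred in the jaws. Leave the other block, which is still in use with its wells up, where it is.

Things in the scene. Friction and masses are not known exactly. Their poses are not given: they have to be found in the camera images.
- drained_center (a point): Centre, half-way up, of the block to clip in: white plastic, 50 (x) x 60 (y) x 30 mm (z), about 80 g, gripped by its flat 50 x 30 end faces at y = +-30. z points from the flat closed underside to the 3 x 4 open square wells, so it starts pointing down. It lies on a flat fixed mat 2 mm thick. Turned half round about z it fits the holder just as well.
- other_center (a point): Same point of the second, identical block, which stands wells up. Profile of both blocks across x, from the underside up: foot 50 mm wide and 4 mm thick; then a clamping groove 8 mm deep along both 60 mm sides, 4 to 13 mm up (waist 34 mm wide); above it 50 mm wide again up to the open wells at 30 mm. A tall analyser stands right of y = -0.13 m and a monitor beyond x = 0.65 m.
- seat (a point): Where the centre of a clipped block lies: 15 mm above the shaker's flat platform, which is 52 mm above the worktop. z up, x from fixed jaw to sprung jaw (roughly to the robot's right), y along the jaws; the block's x lies along this x, either way round. Upright face of the fixed jaw at x = -25 mm, of the sprung jaw at +22.5 mm at rest. White housing 176 x 156 mm, fixed.
- fixed_lip (a point): Middle of the top inner edge of the fixed jaw's lip (aluminium), at x = -22 mm, y = 0 in the seat's frame, 10 mm above the platform. The lip is 3 mm thick, overhangs the jaw's upright face by 3 mm and leaves a gap 7 mm high above the platform. The jaw is 40 mm long in y and reaches back to x = -35 mm. Axes as the seat.
- jaw_lip (a point): Middle of the top inner edge of the sprung jaw's lip (aluminium), at x = +19 mm, y = 0 in the seat's frame when at rest, 10 mm above the platform. The lip is 3 mm thick, overhangs the upright face by 3.5 mm and leaves a gap 7 mm high. The jaw is 44 mm long in y; its rods and abutment behind, 10 mm high, reach to x = +92 mm. Axes as the seat.
- jaw (a joint): Travel of the sprung jaw in m along +x of the seat: 0 at rest, 0.012 fully back. Its spring pushes towards the fixed jaw with 2.3 N at rest and 0.3 N more per mm. With a block clipped in it reads 0.0025; with the block's far edge against it, it must be pushed past 0.0055 for the near edge to pass the fixed lip.

How it is judged:
By the outcome, as a careful person would: the job done as asked, in the order asked, and still so for the second after the job is handed in, with the robot touching nothing.
It also fails if it takes over 72 s, if anything falls off the work surface, if the arm or the gripper's body presses on something with over 40 N, if the wrist force passes 120 N, or if a joint passes its speed limit or range.

### The arm

A 6-joint arm with a two-finger parallel gripper is mounted at the origin on a cart in front of the work surface, level with it; the furniture and walls round the work are solid. World frame = base frame: x ahead of the robot, y to its left, z up, the work surface at z = 0. Lengths are in m, angles in degrees, forces in N, time in s.
With the tool pointing down it reaches from about 0.375 to 0.9 m from the base axis. Payload 3.1 kg.
Tool frame: the origin (TCP) lies at the very end of the fingers, on their centre line; the grasp point (between the pads) lies 19 mm behind it; z points along the fingers, x is the direction in which the jaws open and shut, and the axes are right-handed (so a half turn about z gives the same grasp; the last joint's range is limited). The gripper opens to 87 mm and grips with 3 to 60 N. Pads are 19 mm wide; open, the fingers measure 117 mm over their backs; the gripper's body (75 mm by 190 mm) begins 51 mm behind the grasp point.
Start: joints at [-78.925, 30.224, 82.088, -0, 67.689, -10.227], TCP at [0.227, -0.582, 0.223] pointing down, gripper open.
Joint ranges: [-176.69, 176.69], [-43.24, 126.21], [12.49, 139.97], [-82, 262], [0, 151.66], [-163.58, 163.58]. Speed limits (degrees/s): [159.86, 159.86, 180, 180, 180, 180].

### API

Orientations are given as a 3x3 rotation matrix whose columns are the frame's x, y, z axes.
In Python, from rig import read_state, capture, bot gives the robot as it stands.
- The arm moves only by the shell command python3 -m crank 'ROWS' [OPENING]. ROWS is JSON, a list of rows, each a list of 2 entries, a list of its own where there are three numbers: the shift along the tool's x, y, z in cm, then the turn, a rotation vector about the tool's x, y, z in rad. In form: [[[dx, dy, dz], [wx, wy, wz]], ...]. A call has 1 to 12 rows; each row shifts and turns the commanded pose from where the row before left it, along the tool's axes as they then stand; what a row does not reach is not made up. A row lasts 1/10 s, in which the tool goes at most 50 mm and 8.59 degrees, less where a joint would pass 70% of its speed; a pose out of reach is approached as far as the arm can. A call with a gripper value outside its range is refused whole. OPENING is the closure, from -1 (fully open) to 1 (shut), set as the call begins (- or left out, the last holds). The fingers move at their own pace and stop on an object; the grip force is fixed at half the most. Time passes only in rows, so rows that do not move let the fingers close. It gives the time, the measured TCP pose, the force and the opening at its end, in the units of the state.
- read_state(): the state, without advancing time (a new reading comes with each control period).
- capture(name): name is "side" or "top"; returns a dict with "pixels" (480x640x3 uint8, red, green, blue), "camera_matrix" (3x3 intrinsics, pixels), "dist" ([k1, k2, p1, p2, k3] as OpenCV has them; the pictures are not rectified), "R" (3x3) and "t" (3): a world point X has camera coordinates R X + t. Camera axes: x right, y down, z forward; pixel columns grow to the right and rows downward; lengths in m; the calibration is good to about 2 mm. A picture is of the moment at which its call begins. There is no depth.
- bot.hand_in(): hands the job in, once; it reports no verdict.
The state is a dict: "time_s": time; "joint_positions": joint angles; "qvel": joint speeds; "tau": joint torques, N m; "position": TCP position; "tcp_rot": TCP orientation; "force": force on the tool from outside, world axes, zero at the start; "moment": the same for the moment, N m; "opening": opening from 0.0 (shut) to 1.0 (fully open).
Only numpy, scipy, OpenCV 4.12 (cv2) and the standard library are available. Lean on these libraries where they do the work, as an engineer would, in place of code of your own. Each camera call takes 0.05 s, during which the arm holds its last target.

## Working session

There is one attempt and no reset: what is moved stays moved. The work goes in short steps, Python scripts to look and compute and a shell command to move; the robot and the scene stay as the last step left them, time stands still between calls to the robot, and variables do not carry over. Pictures are saved under pics/ and viewed, and the job is handed in when it is done.

```bash
ls; mkdir -p pics; python3 - <<'E'
from rig import read_state, capture, bot
import cv2,numpy as np
s=read_state();print({k:np.round(v,3).tolist() for k,v in s.items()})
for n in("side","top"):
    c=capture(n);cv2.imwrite(f"pics/{n}0.png",c["pixels"][:,:,::-1]);print(n,c["camera_matrix"],c["dist"],c["R"],c["t"])
E
```

```text
pics
{'time_s': 0.0, 'joint_positions': [-78.923, 30.279, 82.158, 0.0, 67.689, -10.228], 'qvel': [0.039, -0.043, 0.012, 0.025, 0.016, -0.006], 'tau': [0.0, -44.004, -17.659, 0.063, 0.058, -0.0], 'position': [0.227, -0.582, 0.222], 'tcp_rot': [[0.363, -0.932, -0.0], [-0.932, -0.363, 0.002], [-0.002, -0.0, -1.0]], 'force': [0.635, -0.248, -0.655], 'moment': [-0.011, 0.069, -0.04], 'opening': 1.001}
side [[454.17835335   0.         317.33833635]
 [  0.         454.17835335 242.48407265]
 [  0.           0.           1.        ]] [-0.03378417  0.          0.          0.          0.        ] [[-0.87089068  0.49133249 -0.01190832]
 [ 0.34927713  0.60168674 -0.71831647]
 [-0.34576714 -0.62973442 -0.69561458]] [ 0.35438494 -0.24243977  1.20432289]
top [[454.21141865   0.         316.52857525]
 [  0.         454.21141865 229.19842563]
 [  0.           0.           1.        ]] [-0.09150792  0.          0.          0.          0.        ] [[ 0.00487626 -0.99998412 -0.00282422]
 [-0.99555914 -0.00458912 -0.0940263 ]
 [ 0.09401184  0.00327017 -0.99556571]] [0.18084331 0.52114232 0.88052867]
```

View pics/side0.png

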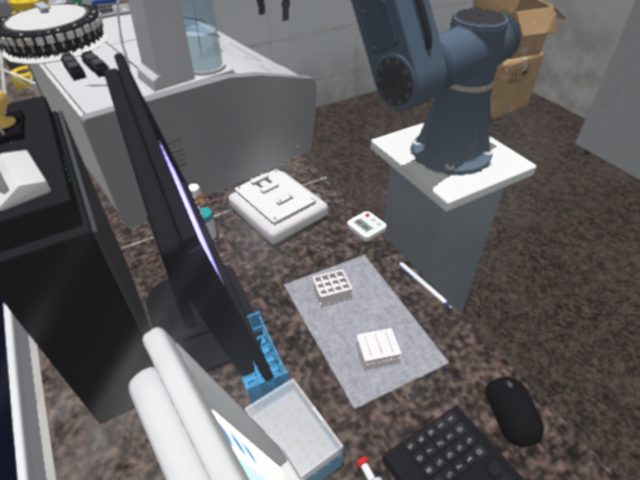

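View pics/top0.png

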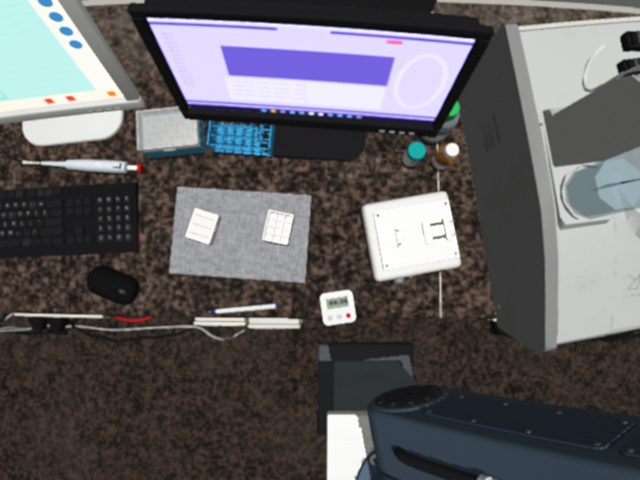

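The drained block (no wells visible) is at about top px (202,226) and side px (379,346). The other block is at top (278,227), and the shaker at top (411,237). I'll zoom in for detail.

```bash
cat > h.py <<'E'
import cv2,numpy as np
from rig import read_state, capture, bot
def ray(c,uv):
    p=cv2.undistortPoints(np.array(uv,float).reshape(-1,1,2),c["camera_matrix"],np.array(c["dist"])).reshape(-1,2)
    d=np.c_[p,np.ones(len(p))]@c["R"]   # R^T d
    return -c["R"].T@c["t"],d
def onz(c,uv,z):
    o,d=ray(c,uv); return o+d*((z-o[2])/d[:,2])[:,None]
def proj(c,X):
    return cv2.projectPoints(np.array(X,float).reshape(-1,3),cv2.Rodrigues(c["R"])[0],c["t"],c["camera_matrix"],np.array(c["dist"]))[0].reshape(-1,2)
def zoom(c,u,v,w,h,k,name):
    im=c["pixels"][v:v+h,u:u+w,::-1]; cv2.imwrite(f"pics/{name}.png",cv2.resize(im,None,fx=k,fy=k,interpolation=cv2.INTER_CUBIC))
E
python3 - <<'E'
from h import *
c=capture("top");zoom(c,165,180,155,110,5,"t1a");zoom(c,355,185,115,100,6,"t1b")
s=capture("side");zoom(s,300,255,110,120,5,"s1a");zoom(s,225,160,110,85,7,"s1b")
E
```

```text
(no output)
```

View pics/t1a.png

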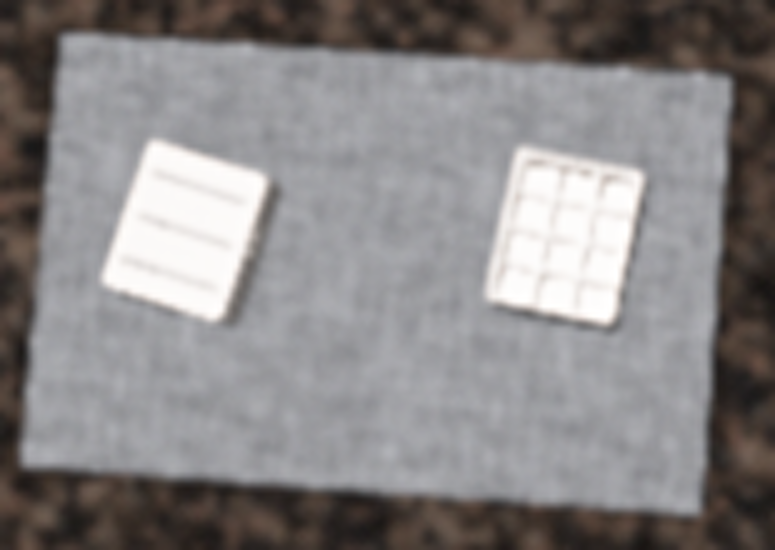

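View pics/t1b.png

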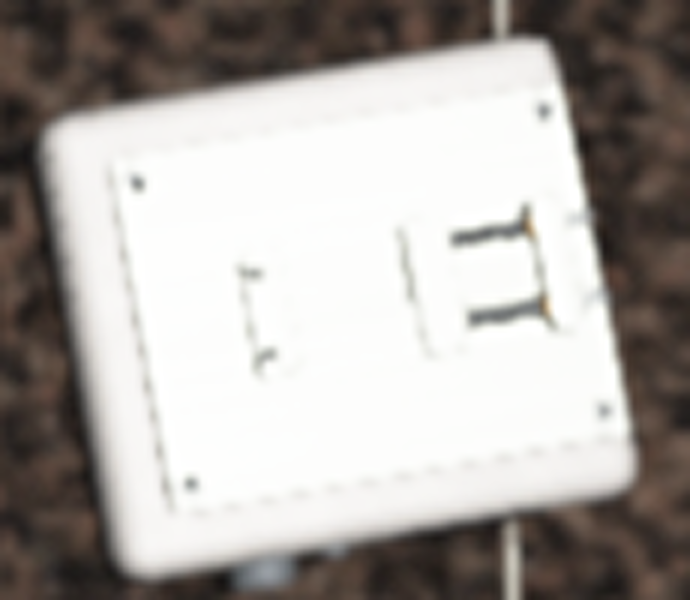

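View pics/s1a.png

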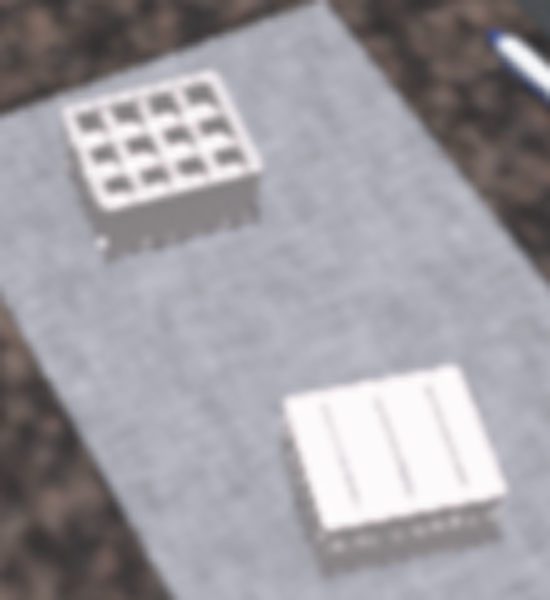

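View pics/s1b.png

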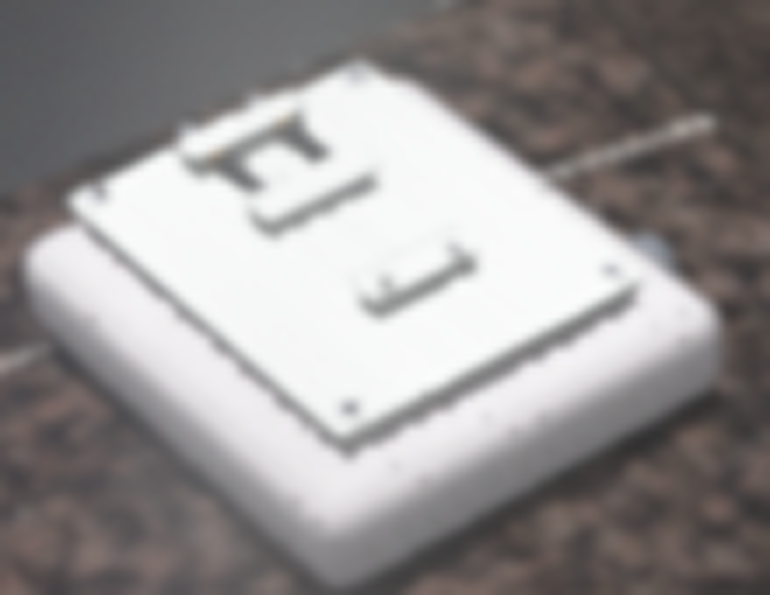

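```bash
cat > meas.py <<'E'
from h import *
def blocks(c,z,thr,box,pr=True):
    g=c["pixels"].min(2).astype(np.uint8); m=np.zeros_like(g);u,v,w,h=box
    m[v:v+h,u:u+w]=(g[v:v+h,u:u+w]>thr)*255
    out=[]
    for k in cv2.findContours(m,cv2.RETR_EXTERNAL,cv2.CHAIN_APPROX_NONE)[0]:
        if cv2.contourArea(k)<200: continue
        P=onz(c,k.reshape(-1,2),z)[:,:2]
        r=cv2.minAreaRect((P*1000).astype(np.float32)); out.append(r)
        b=cv2.boxPoints(r); 
        if pr: print("px",np.round(cv2.minAreaRect(k)[0],1),"c",np.round(r[0],1),"size",np.round(r[1],1),"ang",round(r[2],1),"box",np.round(b).tolist())
    return out
E
python3 - <<'E'
from meas import *
c=capture("top");s=capture("side")
for t in (190,205,220):
  print(t);blocks(c,.032,t,(175,190,135,90))
  print(' side');blocks(s,.032,t,(300,260,110,105))
# holder contrast
for n,cc,(u,v,w,h),k in(("t",c,(355,185,115,100),6),("s",s,(225,160,110,85),7)):
    im=cc["pixels"][v:v+h,u:u+w,::-1].astype(float); im=np.clip((im-205)/50,0,1)*255
    cv2.imwrite(f"pics/hc_{n}.png",cv2.resize(im.astype(np.uint8),None,fx=k,fy=k,interpolation=cv2.INTER_CUBIC))
E
```

```text
190
px [277.3 226.5] c [524.6 261.1] size [52.6 62.7] ang 78.9 box [[489.0, 241.0], [550.0, 229.0], [560.0, 281.0], [499.0, 293.0]]
px [201.4 225.5] c [526.2 412.8] size [52.3 61.8] ang 72.2 box [[489.0, 397.0], [548.0, 378.0], [564.0, 428.0], [505.0, 447.0]]
 side
px [378.6 343.5] c [523.8 411.2] size [52.7 63.7] ang 72.6 box [[486.0, 396.0], [546.0, 377.0], [562.0, 427.0], [501.0, 446.0]]
px [332. 282.] c [522.1 259. ] size [53.3 63.7] ang 78.6 box [[486.0, 239.0], [548.0, 227.0], [559.0, 279.0], [496.0, 291.0]]
205
px [277.3 226.6] c [524.6 261.1] size [51.5 61.2] ang 79.0 box [[490.0, 242.0], [550.0, 230.0], [560.0, 280.0], [499.0, 292.0]]
px [201.4 225.5] c [526.1 412.9] size [50.8 61.1] ang 72.9 box [[489.0, 398.0], [548.0, 380.0], [563.0, 428.0], [504.0, 446.0]]
 side
px [378.4 343.6] c [524.2 411.3] size [51.6 61.9] ang 72.6 box [[487.0, 396.0], [546.0, 377.0], [561.0, 427.0], [502.0, 445.0]]
px [332.  282.1] c [522.2 259.3] size [51.7 62. ] ang 78.8 box [[487.0, 240.0], [548.0, 228.0], [558.0, 279.0], [497.0, 291.0]]
220
px [277.3 226.7] c [524.4 261. ] size [50.4 60. ] ang 78.9 box [[490.0, 242.0], [549.0, 230.0], [559.0, 280.0], [500.0, 292.0]]
px [201.5 225.5] c [525.8 412.6] size [50.1 60.3] ang 72.8 box [[490.0, 398.0], [547.0, 380.0], [562.0, 428.0], [504.0, 445.0]]
 side
px [378.5 343.7] c [524.3 411.4] size [50.7 60.6] ang 72.6 box [[488.0, 396.0], [546.0, 378.0], [561.0, 427.0], [503.0, 445.0]]
```

```bash
ls pics
```

```text
hc_s.png
hc_t.png
s1a.png
s1b.png
side0.png
t1a.png
t1b.png
top0.png
```

View pics/hc_t.png

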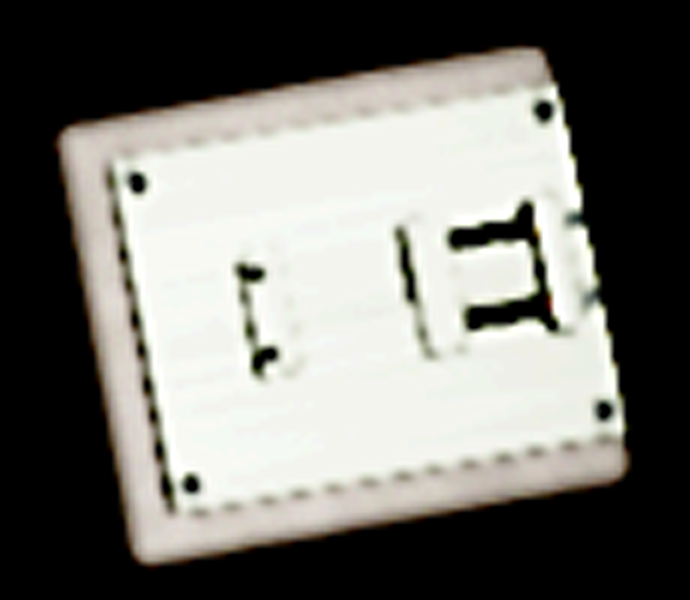

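View pics/hc_s.png

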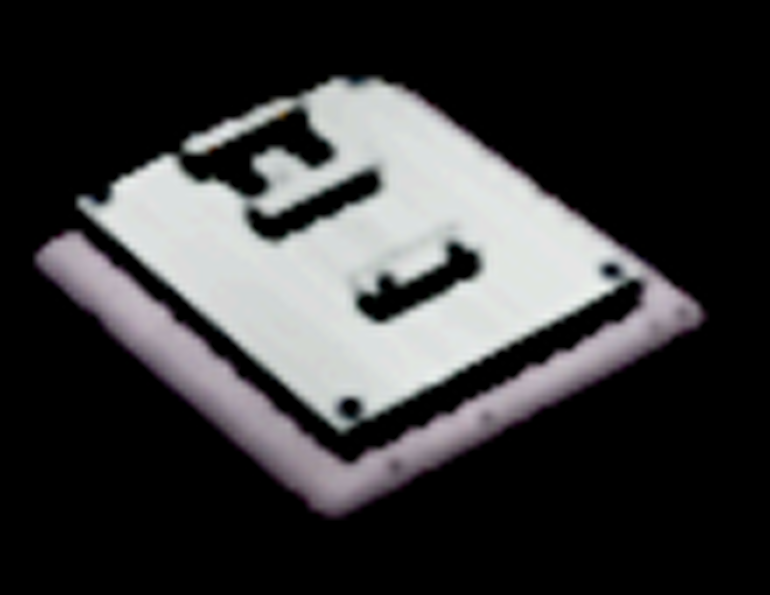

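```bash
python3 - <<'E'
from h import *
c=capture("top");s=capture("side")
T=lambda p:np.array(p,float)/6+[355,185]+(1/12-.5)
S=lambda p:np.array(p,float)/7+[225,160]+(1/14-.5)
f=lambda n,a:print(n,np.round(a*1000,1)[:,:2].tolist())
# screws TL TR BR BL in top image
a=onz(c,T([(137,182),(543,111),(603,410),(191,484)]),.052);f("screws top",a);print(a.mean(0))
b=onz(s,S([(349,408),(97,190),(357,76),(611,270)]),.052);f("screws side",b);print(b.mean(0))
f("sprung lip top ends top",onz(c,T([(398,228),(428,355)]),.062))
f("sprung jaw outer corners top(right)",onz(c,T([(416,215),(465,350)]),.062))
f("fixed back ends top z62",onz(c,T([(238,262),(262,378)]),.062))
f("fixed lip faint",onz(c,T([(288,250),(300,370)]),.062))
f("sprung lip side: dark line upper edge z62",onz(s,S([(247,208),(372,168)]),.062))
f("abutment",onz(c,T([(525,205),(555,328)]),.062))
f("fixed back side z62",onz(s,S([(362,290),(470,240)]),.062))
f("fixed back bottom z52",onz(s,S([(378,318),(482,265)]),.052))
E
```

```text
screws top [[546.1, 65.1], [570.2, -68.1], [472.8, -85.7], [448.7, 48.5]]
[ 0.509441   -0.01004912  0.052     ]
screws side [[544.4, 64.3], [568.4, -72.9], [469.1, -87.4], [446.0, 46.3]]
[ 0.50696868 -0.01242789  0.052     ]
sprung lip top ends top [[530.5, -17.4], [489.8, -26.3]]
sprung jaw outer corners top(right) [[534.7, -23.3], [491.4, -38.3]]
fixed back ends top z62 [[519.3, 34.3], [482.2, 27.0]]
fixed lip faint [[523.2, 18.2], [484.8, 14.8]]
sprung lip side: dark line upper edge z62 [[535.2, -27.3], [492.3, -26.2]]
abutment [[538.1, -58.7], [498.5, -67.6]]
fixed back side z62 [[521.8, 27.8], [482.3, 22.5]]
fixed back bottom z52 [[518.7, 30.9], [479.4, 23.9]]
```

```bash
python3 - <<'E'
from h import *
c=capture("top");s=capture("side")
print(onz(s,[(315,118),(290,125),(128,225),(315,78)],0.0))
for z in (0,.1,.2,.3): print(z,np.round(onz(c,[(553,348),(518,28),(497,320)],z)[:,:2],3).tolist(), np.round(onz(s,[(313,78),(40,85)],z)[:,:2],3).tolist())
zoom(c,440,200,200,180,4,"ta");zoom(s,20,0,320,240,2,"sa")
E
```

```text
[[ 0.22357385 -0.33906977  0.        ]
 [ 0.30583565 -0.34041139  0.        ]
 [ 0.81572227 -0.13544346  0.        ]
 [ 0.08949078 -0.57883748  0.        ]]
0 [[0.279, -0.306], [0.974, -0.263], [0.338, -0.187]] [[0.095, -0.582], [0.921, -1.032]]
0.1 [[0.296, -0.253], [0.916, -0.215], [0.348, -0.147]] [[0.202, -0.386], [0.904, -0.768]]
0.2 [[0.313, -0.201], [0.858, -0.167], [0.359, -0.107]] [[0.309, -0.189], [0.887, -0.504]]
0.3 [[0.329, -0.148], [0.8, -0.119], [0.369, -0.068]] [[0.416, 0.007], [0.871, -0.24]]
```

View pics/ta.png

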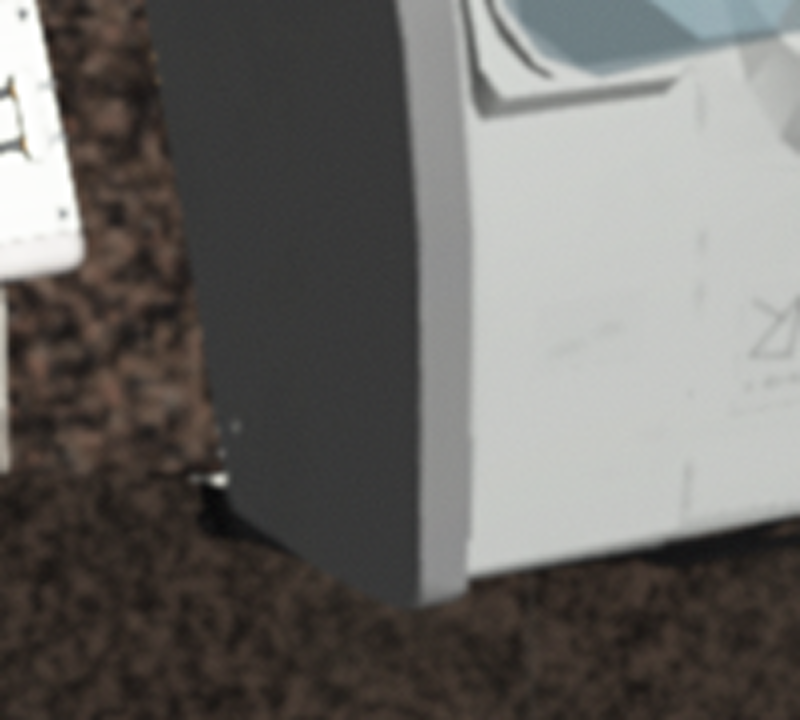

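View pics/sa.png

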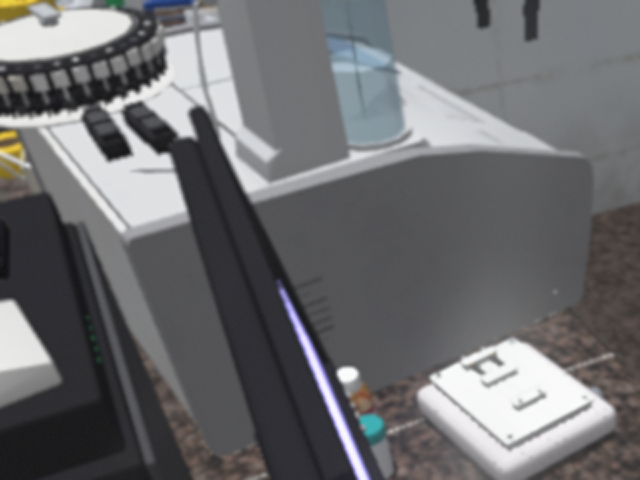

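```bash
cat > go.py <<'E'
# usage: go.py gx gy gz(mm, grasp point) heading(deg of tool x) phi(deg) -> total shift/turn
import sys
from h import *
from scipy.spatial.transform import Rotation as Ro
def pose(h,phi):
    h=np.radians(h);x=np.array([np.cos(h),np.sin(h),0]);z=np.array([0,0,-1.]);y=np.cross(z,x)
    return np.c_[x,y,z]@Ro.from_euler('x',phi,degrees=True).as_matrix()
if __name__=="__main__":
    g=np.array(list(map(float,sys.argv[1:4])));R1=pose(float(sys.argv[4]),float(sys.argv[5]))
    s=read_state();p=np.array(s["position"])*1000;R0=np.array(s["tcp_rot"])
    tcp=g+19*R1[:,2]
    rv=Ro.from_matrix(R0.T@R1).as_rotvec()
    print("t",s["time_s"],"grasp now",np.round(p-19*R0[:,2],1),"q",np.round(s["joint_positions"],0),"F",np.round(s["force"],1),"open",round(s["opening"],3))
    print("turn rad",np.round(rv,3),"n>=",np.linalg.norm(rv)/.15)
    print("shift cm before turn",np.round(R0.T@(tcp-p)/10,2)," after turn",np.round(R1.T@(tcp-p)/10,2))
E
python3 -m crank '[[[0,0,-4],[0,0,0]],[[0,0,-5],[0,0,0]],[[0,0,-5],[0,0,0]],[[0,0,-5],[0,0,0]],[[0,0,-4],[0,0,0]],[[0,0,0],[0,0,0]]]' -1
python3 go.py 430 -50 430 -17 0; python3 go.py 525 412 200 -17 0
```

```text
time_s: 1.1
position: [0.2277, -0.5846, 0.4607]
tcp_rot: [[0.363, -0.932, 0.003], [-0.932, -0.363, -0.015], [0.015, 0.003, -1.0]]
force: [0.3, -0.7, 0.5]
opening: 0.998
t 1.1 grasp now [ 227.6 -584.3  479.7] q [-79.  21.  61.   0.  97. -10.] F [ 0.3 -0.7  0.5] open 0.998
turn rad [ 0.009 -0.013 -0.902] n>= 6.015336405201103
shift cm before turn [-42.52 -38.29   4.22]  after turn [  3.72 -57.04   4.97]
t 1.1 grasp now [ 227.6 -584.3  479.7] q [-79.  21.  61.   0.  97. -10.] F [ 0.3 -0.7  0.5] open 0.998
turn rad [ 0.009 -0.013 -0.902] n>= 6.015336405201103
shift cm before turn [-82.45 -63.99  26.55]  after turn [  -0.7  -104.     27.97]
```

```bash
python3 -m crank '[[[-2,-1.8,0],[0,0,0]],[[-3.5,-3.15,0],[0,0,0]],[[-3.5,-3.15,0],[0,0,0]],[[-3.5,-3.15,0],[0,0,0]],[[-3.5,-3.15,0],[0,0,0]],[[-3.5,-3.15,0],[0,0,0]],[[-3.5,-3.15,0],[0,0,0]],[[-3.5,-3.15,0],[0,0,0]],[[-3.5,-3.15,0],[0,0,0]],[[-3.5,-3.15,0],[0,0,0]],[[-3.5,-3.15,0],[0,0,0]],[[-3.5,-3.15,0],[0,0,0]]]' 
python3 go.py 511 457 100 -17 -45;
```

```text
time_s: 2.3
position: [0.4194, -0.0705, 0.4521]
tcp_rot: [[0.363, -0.932, -0.0], [-0.932, -0.363, 0.0], [-0.0, 0.0, -1.0]]
force: [1.5, -0.1, -0.5]
opening: 1.0
t 2.3 grasp now [419.4 -70.5 471.1] q [-25.   2.  87.  -0.  91.  44.] F [ 1.5 -0.1 -0.5] open 1.0
turn rad [-0.73   0.354 -0.854] n>= 7.855707646531535
shift cm before turn [-44.77 -26.85  36.56]  after turn [ -6.67 -62.46 -10.76]
```

```bash
python3 go.py 504 344 150 -17.1 45;
```

```text
t 2.3 grasp now [419.4 -70.5 471.1] q [-25.   2.  87.  -0.  91.  44.] F [ 1.5 -0.1 -0.5] open 1.0
turn rad [ 0.731 -0.353 -0.853] n>= 7.848131424782767
shift cm before turn [-36.6  -23.77  31.56]  after turn [-4.11 -8.41 53.03]
```

```bash
python3 -m crank '[[[-2,-1.3,1.8],[0,0,0]],[[-3,-1.95,2.6],[0,0,0]],[[-3,-1.95,2.6],[0,0,0]],[[-3,-1.95,2.6],[0,0,0]],[[-3,-1.95,2.6],[0,0,0]],[[-3,-1.95,2.6],[0,0,0]],[[-3,-1.95,2.6],[0,0,0]],[[-3,-1.95,2.6],[0,0,0]],[[-3,-1.95,2.6],[0,0,0]],[[-3,-1.95,2.6],[0,0,0]],[[-3,-1.95,2.6],[0,0,0]],[[-3,-1.95,2.6],[0,0,0]]]' ; python3 -m crank '[[[0,0,0],[0.073,-0.035,-0.085]],[[0,0,0],[0.073,-0.035,-0.085]],[[0,0,0],[0.073,-0.035,-0.085]],[[0,0,0],[0.073,-0.035,-0.085]],[[0,0,0],[0.073,-0.035,-0.085]],[[0,0,0],[0.073,-0.035,-0.085]],[[0,0,0],[0.073,-0.035,-0.085]],[[0,0,0],[0.073,-0.035,-0.085]],[[0,0,0],[0.073,-0.035,-0.085]],[[0,0,0],[0.073,-0.035,-0.085]],[[0,0,0],[0,0,0]]]'
python3 go.py 504 344 96 -17.1 45
```

```text
time_s: 3.5
position: [0.5039, 0.3375, 0.1468]
tcp_rot: [[0.363, -0.932, -0.001], [-0.932, -0.363, -0.0], [0.0, 0.001, -1.0]]
force: [0.3, -0.8, 0.5]
opening: 1.001
time_s: 4.6
position: [0.5005, 0.3365, 0.1451]
tcp_rot: [[0.908, -0.364, 0.209], [-0.415, -0.7, 0.582], [-0.065, -0.615, -0.786]]
force: [-0.1, 0.8, 0.0]
opening: 0.998
t 4.6 grasp now [496.5 325.4 160.1] q [  6.  32. 112.  67.  37. -24.] F [-0.1  0.8  0. ] open 0.998
turn rad [ 0.117 -0.037 -0.141] n>= 1.2454504866539304
shift cm before turn [0.24 2.15 6.26]  after turn [0.11 2.89 5.96]
```

```bash
python3 -m crank '[[[0,0,0],[0.039,-0.012,-0.047]],[[0,0,0],[0.039,-0.012,-0.047]],[[0,0,0],[0.039,-0.012,-0.047]],[[0,0,0],[0,0,0]]]'
python3 go.py 504 344 96 -17.1 45
python3 - <<'E'
from h import *
c=capture("top");cv2.imwrite("pics/t2.png",c["pixels"][:,:,::-1])
c=capture("side");cv2.imwrite("pics/s2.png",c["pixels"][:,:,::-1])
E
```

```text
time_s: 5.0
position: [0.5007, 0.3376, 0.1459]
tcp_rot: [[0.956, -0.207, 0.209], [-0.294, -0.677, 0.675], [0.001, -0.707, -0.708]]
force: [-0.2, -0.2, -0.2]
opening: 0.999
t 5.0 grasp now [496.8 324.8 159.3] q [  3.  35. 114.  76.  43. -45.] F [-0.2 -0.2 -0.2] open 0.999
turn rad [ 0.001 -0.001  0.001] n>= 0.011128358261416168
shift cm before turn [0.11 3.02 5.93]  after turn [0.12 3.02 5.93]
```

View pics/s2.png

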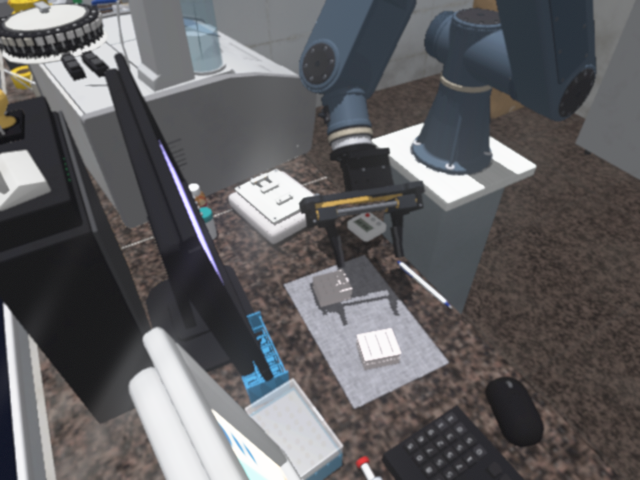

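View pics/t2.png

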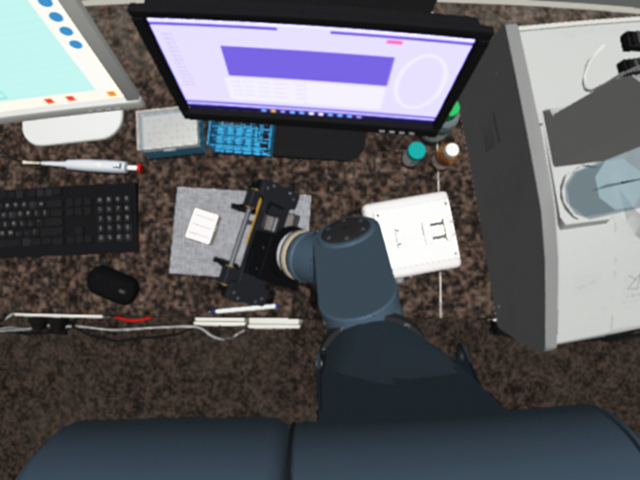

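```bash
python3 -m crank '[[[0.12,1,3],[0,0,0]],[[0,1,3],[0,0,0]],[[0,1,0],[0,0,0]],[[0,0,3],[0,0,0]],[[0,0,3],[0,0,0]],[[0,0,0],[0,0,0]]]'
python3 go.py 525 412 25.5 -17.1 45
python3 - <<'E'
from h import *
c=capture("top");zoom(c,165,160,180,130,4,"t3")
c=capture("side");zoom(c,260,220,190,160,4,"s3")
E
```

```text
time_s: 5.7
position: [0.5204, 0.4008, 0.039]
tcp_rot: [[0.957, -0.203, 0.206], [-0.289, -0.677, 0.676], [0.003, -0.707, -0.707]]
force: [-0.2, -0.2, 0.6]
opening: 1.0
t 5.7 grasp now [516.5 387.9  52.4] q [ 10.  49. 109.  93.  39. -58.] F [-0.2 -0.2  0.6] open 1.0
turn rad [-0.     0.002  0.005] n>= 0.037736680672470935
shift cm before turn [0.11 0.1  3.71]  after turn [0.11 0.1  3.71]
```

View pics/s3.png

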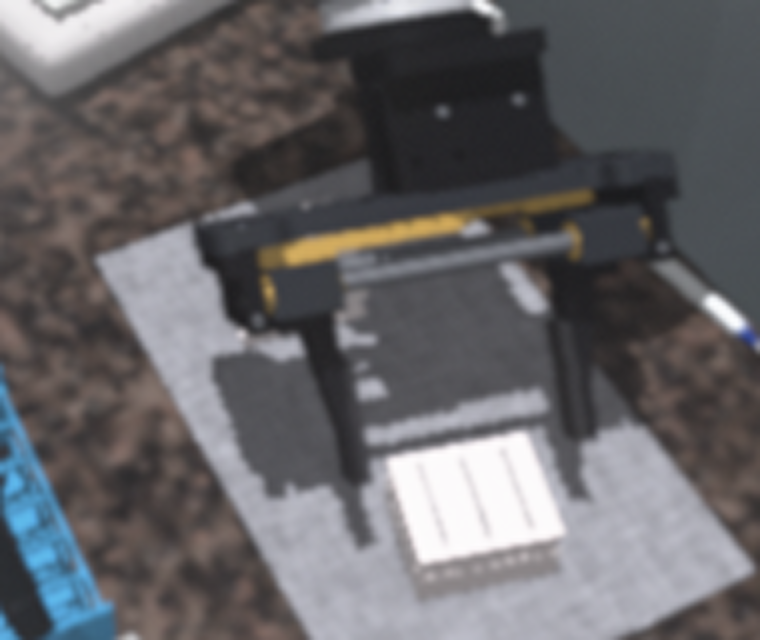

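View pics/t3.png

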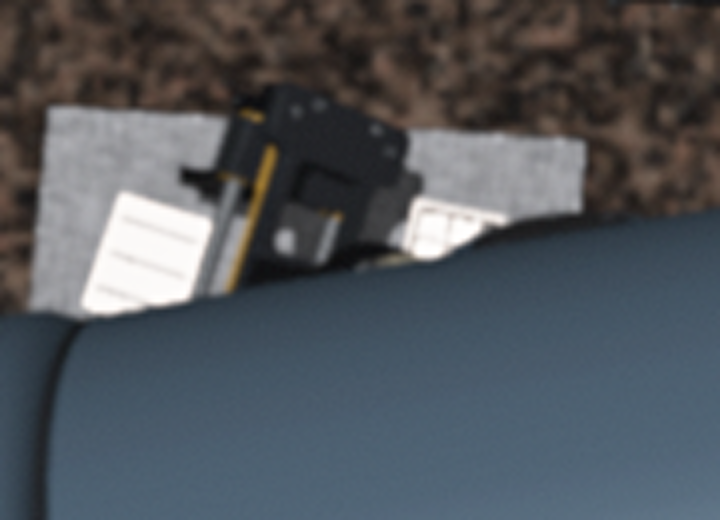

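```bash
python3 -m crank '[[[0.1,0.1,1.5],[0,0,0]],[[0,0,1.2],[0,0,0]],[[0,0,1],[0,0,0]],[[0,0,0],[0,0,0]]]'
python3 go.py 525 412 25.5 -17.1 45
python3 -m crank '[[[0,0,0],[0,0,0]],[[0,0,0],[0,0,0]],[[0,0,0],[0,0,0]],[[0,0,0],[0,0,0]],[[0,0,0],[0,0,0]],[[0,0,0],[0,0,0]]]' 1
python3 go.py 525 412 25.5 -17.1 45
```

```text
time_s: 6.2
position: [0.5296, 0.4234, 0.0131]
tcp_rot: [[0.957, -0.202, 0.209], [-0.291, -0.677, 0.677], [0.004, -0.708, -0.706]]
force: [-0.4, -0.2, 0.7]
opening: 0.998
t 6.2 grasp now [525.6 410.6  26.5] q [ 12.  52. 106.  96.  38. -59.] F [-0.4 -0.2  0.7] open 0.998
turn rad [-0.001 -0.001  0.006] n>= 0.038505087110347856
shift cm before turn [-0.1  -0.01  0.16]  after turn [-0.1  -0.01  0.16]
time_s: 6.8
position: [0.5297, 0.4226, 0.0142]
tcp_rot: [[0.956, -0.203, 0.21], [-0.292, -0.676, 0.677], [0.005, -0.708, -0.706]]
force: [0.3, -1.8, 2.1]
opening: 0.684
t 6.8 grasp now [525.7 409.7  27.6] q [ 12.  52. 106.  96.  38. -59.] F [ 0.3 -1.8  2.1] open 0.684
turn rad [-0.002 -0.002  0.005] n>= 0.03784466176318395
shift cm before turn [-0.14  0.01  0.29]  after turn [-0.14  0.01  0.29]
```

```bash
python3 -m crank '[[[0,-0.5,-0.5],[0,0,0]],[[0,-1.5,-1.5],[0,0,0]],[[0,-2,-2],[0,0,0]],[[0,-2,-2],[0,0,0]],[[0,-1,-1],[0,0,0]],[[0,0,0],[0,0,0]]]'
python3 go.py 495 400 120 0 -45
```

```text
time_s: 7.4
position: [0.5301, 0.423, 0.1157]
tcp_rot: [[0.957, -0.199, 0.213], [-0.291, -0.676, 0.677], [0.009, -0.71, -0.704]]
force: [0.3, 0.1, -0.9]
opening: 0.685
t 7.4 grasp now [526.  410.2 129.1] q [ 12.  41. 106.  82.  38. -41.] F [ 0.3  0.1 -0.9] open 0.685
turn rad [-1.561 -0.01  -0.328] n>= 10.63276384722752
shift cm before turn [-2.3   3.81 -2.57]  after turn [-3.51  1.93  3.22]
```

```bash
python3 -m crank '[[[0,0,0],[-0.1,0,-0.021]],[[0,0,0],[-0.1,0,-0.021]],[[0,0,0],[-0.1,0,-0.021]],[[0,0,0],[-0.1,0,-0.021]],[[0,0,0],[-0.1,0,-0.021]],[[0,0,0],[-0.1,0,-0.021]],[[0,0,0],[-0.1,0,-0.021]],[[0,0,0],[-0.1,0,-0.021]]]'
python3 go.py 495 400 120 0 -45
```

```text
time_s: 8.2
position: [0.5272, 0.4229, 0.1115]
tcp_rot: [[0.988, -0.145, 0.06], [-0.145, -0.989, -0.005], [0.06, -0.004, -0.998]]
force: [0.4, -0.7, -1.0]
opening: 0.689
t 8.2 grasp now [526.  423.  130.5] q [30. 41. 82. -2. 55. 40.] F [ 0.4 -0.7 -1. ] open 0.689
turn rad [-0.784 -0.    -0.162] n>= 5.334958962314438
shift cm before turn [-2.68  4.06  0.32]  after turn [-3.22  2.22  2.92]
```

```bash
python3 -m crank '[[[0,0,0],[-0.1,0,-0.021]],[[0,0,0],[-0.1,0,-0.021]],[[0,0,0],[-0.1,0,-0.021]],[[0,0,0],[-0.1,0,-0.021]],[[0,0,0],[-0.1,0,-0.021]],[[0,0,0],[-0.1,0,-0.021]],[[0,0,0],[-0.1,0,-0.021]],[[0,0,0],[-0.084,0,-0.015]],[[0,0,0],[0,0,0]]]'
python3 go.py 495 400 50 0 -45
```

```text
time_s: 9.1
position: [0.5256, 0.424, 0.1073]
tcp_rot: [[1.0, 0.004, -0.001], [0.002, -0.708, -0.706], [-0.004, 0.706, -0.708]]
force: [-0.1, 0.4, -1.8]
opening: 0.69
t 9.1 grasp now [525.6 437.4 120.8] q [ 43.  59.  54. -32. 100.  46.] F [-0.1  0.4 -1.8] open 0.69
turn rad [-0.002  0.001  0.004] n>= 0.029561588036742765
shift cm before turn [-3.05 -2.35  7.66]  after turn [-3.06 -2.36  7.65]
```

```bash
python3 -m crank '[[[-1,-0.8,2.5],[0,0,0]],[[-1,-0.8,2.5],[0,0,0]],[[-1,-0.7,2.6],[0,0,0]],[[0,0,0],[0,0,0]]]'
python3 go.py 495 400 28.5 0 -45
python3 - <<'E'
from h import *
c=capture("side");zoom(c,260,220,190,160,4,"s4")
E
```

```text
time_s: 9.5
position: [0.4944, 0.3826, 0.0388]
tcp_rot: [[1.0, 0.003, -0.006], [-0.002, -0.707, -0.707], [-0.006, 0.707, -0.707]]
force: [-0.4, -0.4, -1.5]
opening: 0.687
t 9.5 grasp now [494.6 396.1  52.2] q [ 42.  60.  64. -31.  90.  52.] F [-0.4 -0.4 -1.5] open 0.687
turn rad [0.    0.006 0.003] n>= 0.04350332730751875
shift cm before turn [ 0.07 -1.96  1.4 ]  after turn [ 0.06 -1.96  1.4 ]
```

View pics/s4.png

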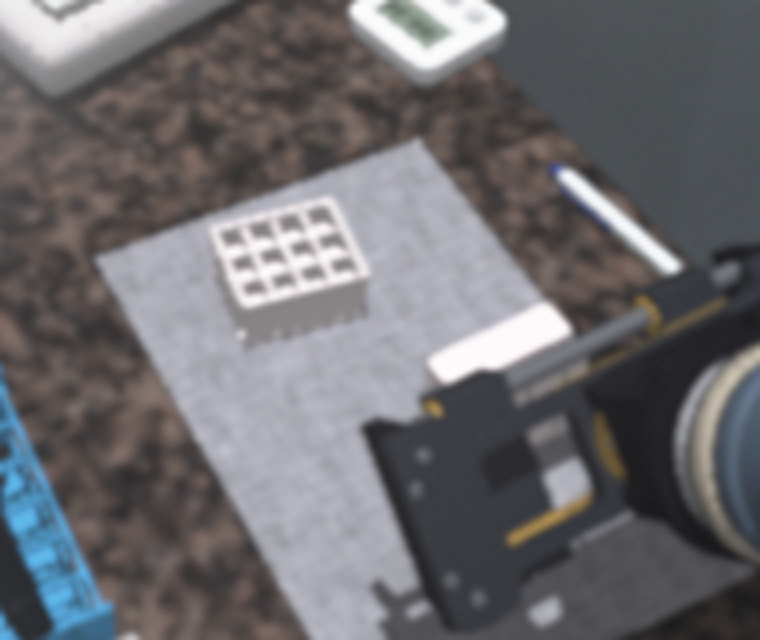

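```bash
python3 -m crank '[[[0,-0.7,0.7],[0,0,0]],[[0,-0.5,0.5],[0,0,0]],[[0,-0.25,0.25],[0,0,0]],[[0,-0.1,0.1],[0,0,0]],[[0,0,0],[0,0,0]]]'
python3 go.py 495 400 28.5 0 -45;python3 -m crank '[[[0,-0.07,0.07],[0,0,0]],[[0,0,0],[0,0,0]]]'
```

```text
time_s: 10.05
position: [0.4983, 0.3865, 0.0201]
tcp_rot: [[1.0, -0.002, 0.002], [-0.0, -0.711, -0.704], [0.003, 0.704, -0.711]]
force: [0.9, -0.6, -0.5]
opening: 0.682
t 10.05 grasp now [498.3 399.9  33.6] q [ 42.  61.  63. -32.  89.  53.] F [ 0.9 -0.6 -0.5] open 0.682
turn rad [-0.005 -0.002 -0.002] n>= 0.04007670613276109
shift cm before turn [-0.34 -0.36  0.36]  after turn [-0.33 -0.36  0.35]
time_s: 10.25
position: [0.4983, 0.3864, 0.0194]
tcp_rot: [[1.0, -0.003, 0.002], [-0.0, -0.711, -0.704], [0.004, 0.704, -0.711]]
force: [-0.5, -0.2, -1.6]
opening: 0.686
```

```bash
python3 -m crank '[[[0,-0.1,0.1],[0,0,0]],[[0,-0.07,0.07],[0,0,0]],[[0,0,0],[0,0,0]]]'; python3 -m crank '[[[0,-0.07,0.07],[0,0,0]],[[0,0,0],[0,0,0]]]'; python3 -m crank '[[[0,-0.05,0.05],[0,0,0]],[[0,0,0],[0,0,0]]]'
```

```text
time_s: 10.55
position: [0.4981, 0.3862, 0.0167]
tcp_rot: [[1.0, -0.002, 0.002], [-0.0, -0.71, -0.704], [0.003, 0.704, -0.71]]
force: [-0.0, -0.2, -0.7]
opening: 0.688
time_s: 10.75
position: [0.4983, 0.3864, 0.0159]
tcp_rot: [[1.0, -0.003, 0.002], [-0.0, -0.71, -0.704], [0.003, 0.704, -0.71]]
force: [0.4, -0.0, -0.8]
opening: 0.688
time_s: 10.95
position: [0.4983, 0.3864, 0.0159]
tcp_rot: [[1.0, -0.003, 0.002], [-0.0, -0.71, -0.704], [0.004, 0.704, -0.71]]
force: [-0.5, 1.0, 2.8]
opening: 0.688
```

```bash
python3 -m crank '[[[0,0,0],[0,0,0]],[[0,0,0],[0,0,0]],[[0,0,0],[0,0,0]],[[0,0,0],[0,0,0]],[[0,0,-2],[0,0,0]],[[0,0,-4],[0,0,0]],[[0,0,-4],[0,0,0]],[[0,0,-4],[0,0,0]],[[0,0,0],[0,0,0]]]' -1
python3 go.py 498 320 130 0 45
python3 - <<'E'
from h import *
c=capture("top");zoom(c,165,160,180,130,4,"t5")
c=capture("side");zoom(c,260,220,190,160,4,"s5")
E
```

```text
time_s: 11.85
position: [0.4992, 0.49, 0.1192]
tcp_rot: [[1.0, -0.006, 0.01], [0.003, -0.717, -0.697], [0.012, 0.697, -0.717]]
force: [0.4, -0.5, 0.5]
opening: 1.001
t 11.85 grasp now [499.  503.3 132.8] q [ 47.  61.  46. -30. 106.  48.] F [ 0.4 -0.5  0.5] open 1.001
turn rad [ 1.557 -0.013  0.003] n>= 10.381352398345989
shift cm before turn [-0.17 11.04 11.11]  after turn [ -0.12  11.26 -10.89]
```

View pics/s5.png

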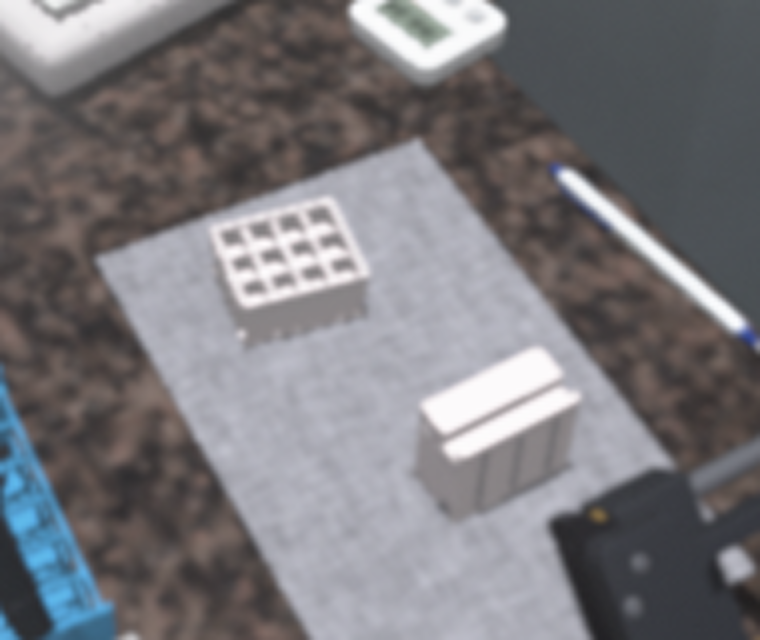

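View pics/t5.png

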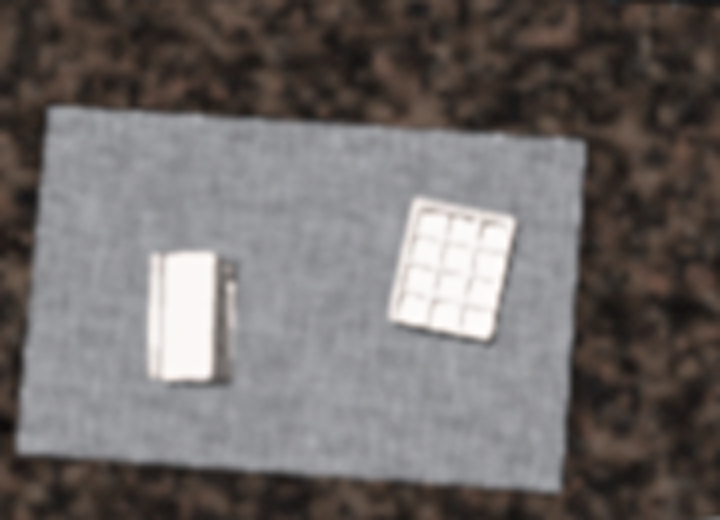

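```bash
python3 - <<'E'
from meas import *
c=capture("top");s=capture("side")
for t in (190,210): blocks(c,.052,t,(195,190,45,70)); print('s');blocks(s,.052,t,(360,295,48,60))
E
```

```text
px [210.  238.5] c [498.7 390.2] size [60.3 31.6] ang 0.4 box [[468.0, 406.0], [469.0, 374.0], [529.0, 375.0], [529.0, 406.0]]
s
px [382.4 316.7] c [496.9 381.8] size [20.1 63. ] ang 88.8 box [[465.0, 372.0], [528.0, 371.0], [529.0, 391.0], [466.0, 393.0]]
px [209.5 238.5] c [498.7 390.9] size [60.3 29.4] ang 1.4 box [[468.0, 405.0], [469.0, 375.0], [529.0, 377.0], [528.0, 406.0]]
s
px [382.4 316.8] c [497. 382.] size [18.5 61.3] ang 90.0 box [[466.0, 373.0], [528.0, 373.0], [528.0, 391.0], [466.0, 391.0]]
```

```bash
python3 -m crank '[[[0,0.8,0.8],[0.11,0,0]],[[0,0.8,0.8],[0.11,0,0]],[[0,0.8,0.6],[0.11,0,0]],[[0,0.8,0.6],[0.11,0,0]],[[0,1,0],[0.11,0,0]],[[0,1,0],[0.11,0,0]],[[0,1,0],[0.11,0,0]],[[0,1,0],[0.11,0,0]],[[0,1,0],[0.11,0,0]],[[0,1,0],[0.11,0,0]],[[0,1,0],[0.11,0,0]],[[0,0,0],[0,0,0]]]'
python3 go.py 498 310 98 0 45
```

```text
time_s: 13.25
position: [0.4959, 0.3692, 0.1084]
tcp_rot: [[1.0, -0.009, -0.002], [-0.007, -0.911, 0.413], [-0.005, -0.413, -0.911]]
force: [0.5, -0.5, -0.5]
opening: 1.003
t 13.25 grasp now [495.9 361.4 125.7] q [ 14.  37.  99.  35.  44. -11.] F [ 0.5 -0.5 -0.5] open 1.003
turn rad [ 0.359  0.    -0.009] n>= 2.395703553632819
shift cm before turn [0.26 5.15 0.28]  after turn [ 0.21  4.92 -1.55]
```

```bash
python3 -m crank '[[[0.1,2,0],[0.09,0,0]],[[0.1,2,0],[0.09,0,0]],[[0,1.1,0],[0.09,0,0]],[[0,0,0],[0.09,0,0]],[[0,0,0],[0,0,0]],[[0,0,0],[0,0,0]]]'
python3 go.py 498 310 98 0 45;python3 go.py 498 381 27 0 45
```

```text
time_s: 13.85
position: [0.4994, 0.3296, 0.0861]
tcp_rot: [[1.0, -0.0, 0.0], [-0.0, -0.707, 0.708], [0.0, -0.708, -0.707]]
force: [0.2, -0.2, -0.5]
opening: 1.0
t 13.85 grasp now [499.4 316.2  99.5] q [  0.  44. 107.  64.  52. -51.] F [ 0.2 -0.2 -0.5] open 1.0
turn rad [-0.001 -0.    -0.   ] n>= 0.004224531233204039
shift cm before turn [-0.14  0.54 -0.33]  after turn [-0.14  0.54 -0.33]
t 13.85 grasp now [499.4 316.2  99.5] q [  0.  44. 107.  64.  52. -51.] F [ 0.2 -0.2 -0.5] open 1.0
turn rad [-0.001 -0.    -0.   ] n>= 0.004224531233204039
shift cm before turn [-0.14  0.55  9.71]  after turn [-0.14  0.54  9.71]
```

```bash
python3 -m crank '[[[-0.1,0.5,2],[0,0,0]],[[0,0,3],[0,0,0]],[[0,0,2.5],[0,0,0]],[[0,0,1.4],[0,0,0]],[[0,0,0.5],[0,0,0]],[[0,0,0],[0,0,0]],[[0,0,0],[0,0,0]]]'
python3 go.py 498 381 27 0 45
```

```text
time_s: 14.55
position: [0.4994, 0.3928, 0.0177]
tcp_rot: [[1.0, 0.003, 0.003], [0.0, -0.705, 0.709], [0.004, -0.709, -0.705]]
force: [0.3, -0.5, 0.5]
opening: 1.0
t 14.55 grasp now [499.4 379.4  31.1] q [  7.  52. 104.  74.  47. -57.] F [ 0.3 -0.5  0.5] open 1.0
turn rad [-0.003 -0.003  0.003] n>= 0.031997999734428774
shift cm before turn [-0.15  0.18  0.4 ]  after turn [-0.14  0.18  0.4 ]
```

```bash
python3 -m crank '[[[-0.1,0.15,0.35],[0,0,0]],[[0,0,0],[0,0,0]]]'
python3 -m crank '[[[0,0,0],[0,0,0]],[[0,0,0],[0,0,0]],[[0,0,0],[0,0,0]],[[0,0,0],[0,0,0]],[[0,0,0],[0,0,0]]]' 1
python3 go.py 498 381 27 0 45
python3 - <<'E'
from h import *
c=capture("side");zoom(c,260,220,190,160,4,"s6")
E
```

```text
time_s: 14.75
position: [0.4984, 0.3938, 0.0136]
tcp_rot: [[1.0, 0.002, 0.003], [-0.001, -0.705, 0.709], [0.003, -0.709, -0.705]]
force: [0.1, -0.4, -0.2]
opening: 1.0
time_s: 15.25
position: [0.4983, 0.3942, 0.0134]
tcp_rot: [[1.0, 0.002, 0.002], [-0.0, -0.705, 0.709], [0.003, -0.709, -0.705]]
force: [1.0, -1.1, -0.1]
opening: 0.689
t 15.25 grasp now [498.2 380.7  26.8] q [  8.  52. 104.  75.  47. -58.] F [ 1.  -1.1 -0.1] open 0.689
turn rad [-0.003 -0.002  0.002] n>= 0.027571258986642772
shift cm before turn [-0.03 -0.03  0.01]  after turn [-0.03 -0.03  0.01]
```

View pics/s6.png

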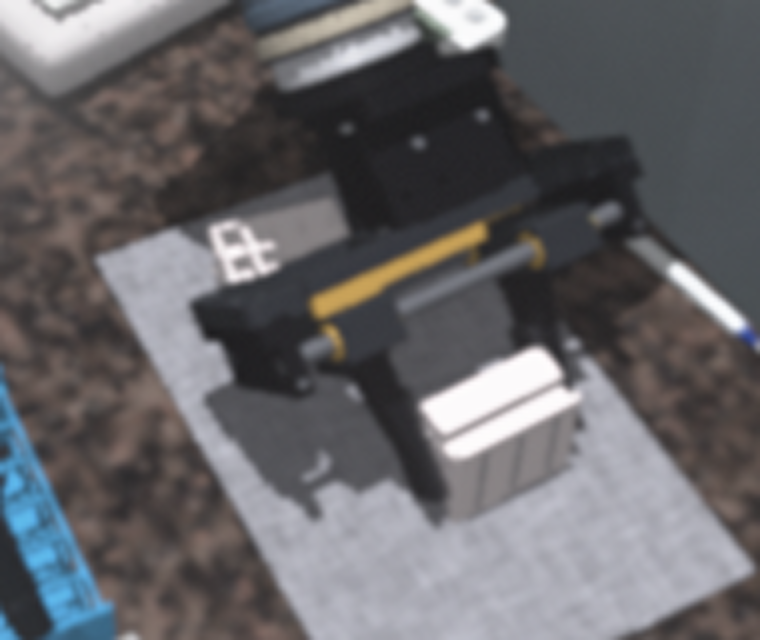

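```bash
python3 -m crank '[[[0,-0.5,-0.5],[0,0,0]],[[0,-1.5,-1.5],[0,0,0]],[[0,-2,-2],[0,0,0]],[[0,-2,-2],[0,0,0]],[[0,0,0],[-0.1,0,0]],[[0,0,0],[-0.1,0,0]],[[0,0,0],[-0.1,0,0]],[[0,0,0],[-0.1,0,0]],[[0,0,0],[-0.1,0,0]],[[0,0,0],[-0.1,0,0]],[[0,0,0],[-0.1,0,0]],[[0,0,0],[-0.1,0,0]]]'
python3 -m crank '[[[0,0,0],[-0.1,0,0]],[[0,0,0],[-0.1,0,0]],[[0,0,0],[-0.1,0,0]],[[0,0,0],[-0.1,0,0]],[[0,0,0],[-0.1,0,0]],[[0,0,0],[-0.1,0,0]],[[0,0,0],[-0.1,0,0]],[[0,0,0],[-0.07,0,0]],[[0,0,0],[0,0,0]]]'
python3 go.py 498 400 35 0 -45
```

```text
time_s: 16.5
position: [0.4975, 0.3938, 0.0991]
tcp_rot: [[1.0, -0.001, 0.004], [-0.001, -1.0, -0.017], [0.004, 0.017, -1.0]]
force: [0.5, 0.1, -1.1]
opening: 0.681
time_s: 17.4
position: [0.4963, 0.3949, 0.0958]
tcp_rot: [[1.0, 0.001, 0.001], [0.001, -0.708, -0.706], [0.0, 0.706, -0.708]]
force: [-0.1, 0.5, -2.2]
opening: 0.683
t 17.4 grasp now [496.3 408.3 109.2] q [ 43.  56.  62. -31.  95.  50.] F [-0.1  0.5 -2.2] open 0.683
turn rad [-0.002 -0.001  0.001] n>= 0.014847705174908537
shift cm before turn [ 0.17 -4.65  5.84]  after turn [ 0.17 -4.66  5.83]
```

```bash
python3 -m crank '[[[0.1,-1,1.8],[0,0,0]],[[0,-2,2.4],[0,0,0]],[[0,-1.4,1.4],[0,0,0]],[[0,-0.6,0.6],[0,0,0]],[[0,0,0],[0,0,0]],[[0,0,0],[0,0,0]]]'
python3 go.py 498 400 25.3 0 -45
python3 - <<'E'
from h import *
c=capture("side");zoom(c,260,220,190,160,4,"s7")
E
```

```text
time_s: 18.0
position: [0.4997, 0.3862, 0.0199]
tcp_rot: [[1.0, -0.003, 0.003], [-0.0, -0.71, -0.704], [0.004, 0.704, -0.71]]
force: [0.1, 0.0, -0.4]
opening: 0.683
t 18.0 grasp now [499.7 399.5  33.4] q [ 42.  62.  63. -32.  89.  53.] F [ 0.1  0.  -0.4] open 0.683
turn rad [-0.004 -0.003 -0.003] n>= 0.04063814413054167
shift cm before turn [-0.18 -0.6   0.54]  after turn [-0.17 -0.6   0.54]
```

View pics/s7.png

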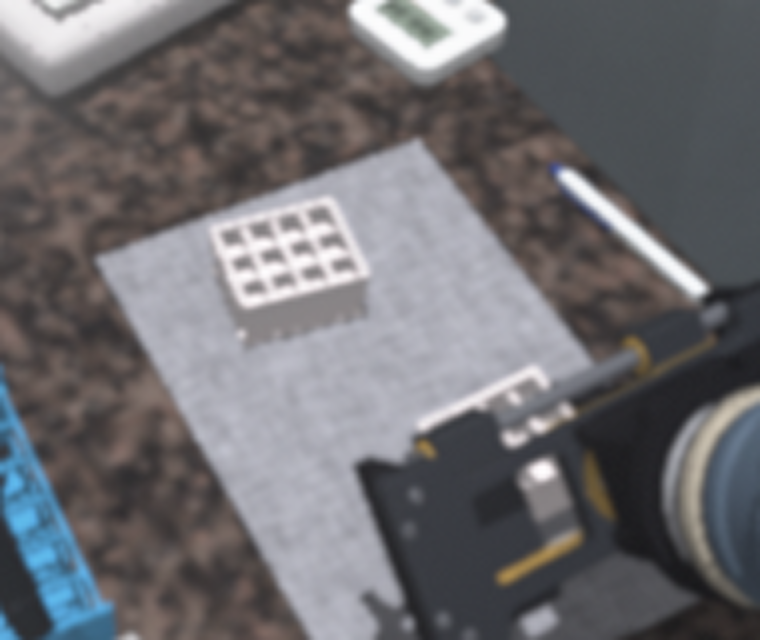

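Wells are up now. I'll lower it to contact, release and back off.

```bash
python3 -m crank '[[[0,-0.3,0.3],[0,0,0]],[[0,-0.1,0.1],[0,0,0]],[[0,0,0],[0,0,0]]]';python3 -m crank '[[[0,-0.08,0.08],[0,0,0]],[[0,0,0],[0,0,0]]]'; python3 -m crank '[[[0,-0.08,0.08],[0,0,0]],[[0,0,0],[0,0,0]]]'
```

```text
time_s: 18.35
position: [0.4991, 0.3859, 0.0135]
tcp_rot: [[1.0, -0.002, 0.002], [-0.0, -0.71, -0.705], [0.003, 0.705, -0.71]]
force: [0.7, 0.2, -1.1]
opening: 0.686
time_s: 18.55
position: [0.4993, 0.386, 0.0124]
tcp_rot: [[1.0, -0.002, 0.002], [-0.0, -0.71, -0.705], [0.003, 0.705, -0.71]]
force: [0.7, 0.4, -0.2]
opening: 0.684
time_s: 18.75
position: [0.4993, 0.386, 0.0124]
tcp_rot: [[1.0, -0.003, 0.003], [-0.0, -0.709, -0.705], [0.004, 0.705, -0.709]]
force: [-0.5, 0.9, 5.5]
opening: 0.69
```

```bash
python3 -m crank '[[[0,0,0],[0,0,0]],[[0,0,0],[0,0,0]],[[0,0,0],[0,0,0]],[[0,0,0],[0,0,0]],[[0,0,-2],[0,0,0]],[[0,0,-4],[0,0,0]],[[0,0,-4],[0,0,0]],[[0,0,-1],[0,0,0]],[[0,0,0],[0,0,0]]]' -1
python3 - <<'E'
from meas import *
c=capture("top");s=capture("side")
for t in (200,215): blocks(c,.032,t,(180,190,130,90)); print('s');blocks(s,.032,t,(300,260,110,105))
zoom(c,165,160,180,130,4,"t8")
E
python3 go.py 499 399 120 0 0
```

```text
time_s: 19.65
position: [0.4993, 0.4647, 0.09]
tcp_rot: [[1.0, -0.003, 0.005], [0.001, -0.711, -0.703], [0.006, 0.703, -0.711]]
force: [0.1, -0.4, -0.2]
opening: 0.998
px [206.5 238.5] c [500.2 401.4] size [57.8 50.5] ang 0.4 box [[471.0, 426.0], [471.0, 376.0], [529.0, 376.0], [529.0, 427.0]]
px [277.3 226.7] c [524.4 261.2] size [51.3 60.8] ang 78.9 box [[490.0, 242.0], [549.0, 230.0], [559.0, 280.0], [500.0, 292.0]]
s
px [386.8 331.1] c [497.7 398.7] size [62.4 50.4] ang 0.2 box [[466.0, 424.0], [467.0, 373.0], [529.0, 374.0], [529.0, 424.0]]
px [331.8 282.1] c [522.3 259.4] size [52.  62.2] ang 78.7 box [[487.0, 240.0], [548.0, 228.0], [558.0, 279.0], [497.0, 291.0]]
px [208.5 239. ] c [498.9 397.7] size [56.  42.2] ang 1.4 box [[470.0, 418.0], [471.0, 376.0], [527.0, 377.0], [526.0, 419.0]]
px [277.4 226.7] c [524.3 260.9] size [50.1 60. ] ang 79.0 box [[490.0, 242.0], [549.0, 231.0], [559.0, 280.0], [500.0, 291.0]]
s
px [386.9 331.3] c [498.2 398.7] size [49.3 60.8] ang 89.7 box [[468.0, 374.0], [528.0, 374.0], [529.0, 423.0], [468.0, 424.0]]
px [330.  282.9] c [526.4 259.4] size [49.6 53.4] ang 76.6 box [[495.0, 241.0], [547.0, 229.0], [558.0, 277.0], [506.0, 290.0]]
t 19.75 grasp now [498.2 475.2 101. ] q [ 46.  61.  51. -30. 102.  49.] F [-0.6 -0.5 -0.2] open 0.999
turn rad [ 0.784 -0.    -0.001] n>= 5.229463881632433
shift cm before turn [0.08 5.39 3.49]  after turn [ 0.08  6.28 -1.34]
```

View pics/t8.png

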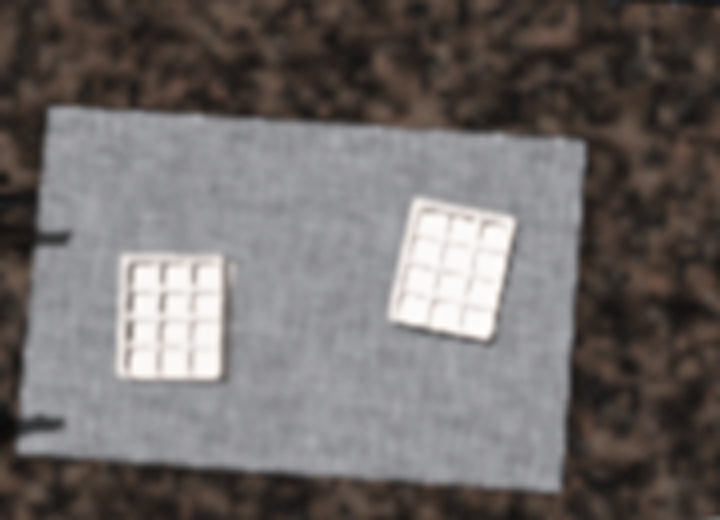

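```bash
python3 -m crank '[[[0,0.6,-0.6],[0.1,0,0]],[[0,0.8,-0.4],[0.1,0,0]],[[0,0.8,0],[0.1,0,0]],[[0,0.8,0],[0.1,0,0]],[[0,0.8,0],[0.1,0,0]],[[0,0.8,0],[0.1,0,0]],[[0,0.8,0],[0.1,0,0]],[[0,0.6,0],[0.084,0,0]],[[0,0,0],[0,0,0]],[[0,0,0],[0,0,0]]]'
python3 go.py 499 399.5 25 0 0
```

```text
time_s: 20.75
position: [0.4983, 0.4152, 0.1198]
tcp_rot: [[1.0, -0.003, 0.0], [-0.003, -1.0, -0.001], [0.0, 0.001, -1.0]]
force: [-0.6, 0.9, 0.0]
opening: 0.998
t 20.75 grasp now [498.3 415.2 138.8] q [30. 39. 83. -0. 58. 30.] F [-0.6  0.9  0. ] open 0.998
turn rad [ 0.001 -0.    -0.003] n>= 0.018785793775961686
shift cm before turn [ 0.07  1.56 11.38]  after turn [ 0.07  1.57 11.38]
```

```bash
python3 -m crank '[[[0.05,1.55,2],[0,0,0]],[[0,0,3],[0,0,0]],[[0,0,3],[0,0,0]],[[0,0,2],[0,0,0]],[[0,0,1.2],[0,0,0]],[[0,0,0],[0,0,0]],[[0,0,0],[0,0,0]]]'
python3 go.py 499 399.5 25 0 0
```

```text
time_s: 21.45
position: [0.4998, 0.4024, 0.009]
tcp_rot: [[1.0, 0.001, 0.003], [0.001, -1.0, 0.002], [0.003, -0.002, -1.0]]
force: [0.7, -0.9, -0.5]
opening: 0.999
t 21.45 grasp now [499.8 402.4  28. ] q [29. 47. 87.  0. 45. 29.] F [ 0.7 -0.9 -0.5] open 0.999
turn rad [-0.002 -0.003  0.001] n>= 0.02719904585388932
shift cm before turn [-0.09  0.29  0.3 ]  after turn [-0.08  0.29  0.3 ]
```

```bash
python3 -m crank '[[[-0.08,0.28,0.3],[0,0,0]],[[0,0,0],[0,0,0]]]'
python3 -m crank '[[[0,0,0],[0,0,0]],[[0,0,0],[0,0,0]],[[0,0,0],[0,0,0]],[[0,0,0],[0,0,0]],[[0,0,0],[0,0,0]]]' 1
python3 -m crank '[[[0,0,-1],[0,0,0]],[[0,0,-3],[0,0,0]],[[0,0,-4],[0,0,0]],[[0,0,-4],[0,0,0]],[[0,0,0],[0,0,0]],[[0,0,0],[0,0,0]]]'
python3 go.py 507 -5 150 10.1 0
```

```text
time_s: 21.65
position: [0.4991, 0.3988, 0.0068]
tcp_rot: [[1.0, -0.0, 0.004], [-0.0, -1.0, 0.002], [0.004, -0.002, -1.0]]
force: [-0.3, -0.3, -0.7]
opening: 0.999
time_s: 22.15
position: [0.499, 0.3989, 0.0061]
tcp_rot: [[1.0, -0.0, 0.003], [-0.0, -1.0, 0.002], [0.003, -0.002, -1.0]]
force: [0.7, -1.1, 1.9]
opening: 0.691
time_s: 22.75
position: [0.4989, 0.3989, 0.1275]
tcp_rot: [[1.0, 0.0, 0.005], [0.0, -1.0, 0.003], [0.005, -0.003, -1.0]]
force: [-0.2, 0.6, -1.3]
opening: 0.686
t 22.75 grasp now [498.8 398.8 146.5] q [29. 38. 85.  0. 57. 29.] F [-0.2  0.6 -1.3] open 0.686
turn rad [-0.003 -0.005 -0.176] n>= 1.1758248545143035
shift cm before turn [ 0.81 40.38 -0.48]  after turn [-6.28 39.9  -0.35]
```

```bash
python3 -m crank '[[[0.07,2,0],[0,0,0]],[[0.07,3.5,0],[0,0,0]],[[0.07,4,0],[0,0,0]],[[0.07,4,0],[0,0,0]],[[0.07,4,0],[0,0,0]],[[0.07,4,0],[0,0,0]],[[0.07,4,0],[0,0,0]],[[0.07,4,0],[0,0,0]],[[0.07,4,0],[0,0,0]],[[0.07,3.8,0],[0,0,0]],[[0,2.7,0],[0,0,-0.088]],[[0,0,0],[0,0,-0.088]]]'
python3 go.py 506.7 -3.4 130 10.1 16
```

```text
time_s: 23.95
position: [0.5046, -0.0045, 0.1236]
tcp_rot: [[0.985, 0.174, -0.0], [0.174, -0.985, 0.002], [0.0, -0.002, -1.0]]
force: [0.6, 0.4, -0.9]
opening: 0.688
t 23.95 grasp now [504.6  -4.6 142.6] q [-13.  30. 105.   0.  46. -23.] F [ 0.6  0.4 -0.9] open 0.688
turn rad [ 0.277 -0.    -0.001] n>= 1.8488084891896182
shift cm before turn [ 0.23 -0.6   1.19]  after turn [ 0.23 -0.25  1.31]
```

```bash
python3 -m crank '[[[0.2,-0.2,0.2],[0.1,0,0]],[[0,-0.2,0.5],[0.1,0,0]],[[0,0,0.5],[0.077,0,0]],[[0,0,0],[0,0,0]],[[0,0,0],[0,0,0]]]'
python3 go.py 506.7 -3.4 100 10.1 16
python3 - <<'E'
from h import *
c=capture("side");zoom(c,200,110,190,150,4,"s9")
c=capture("top");zoom(c,340,150,190,150,4,"t9")
E
```

```text
time_s: 24.45
position: [0.5053, 0.0044, 0.1124]
tcp_rot: [[0.985, 0.167, -0.048], [0.174, -0.947, 0.271], [0.0, -0.275, -0.961]]
force: [-0.7, 0.3, -1.4]
opening: 0.687
t 24.45 grasp now [506.2  -0.7 130.6] q [-21.  33. 102.  17.  54. -42.] F [-0.7  0.3 -1.4] open 0.687
turn rad [ 0.    -0.    -0.001] n>= 0.009091203670788011
shift cm before turn [-0.    1.1   2.87]  after turn [-0.    1.1   2.87]
```

View pics/s9.png

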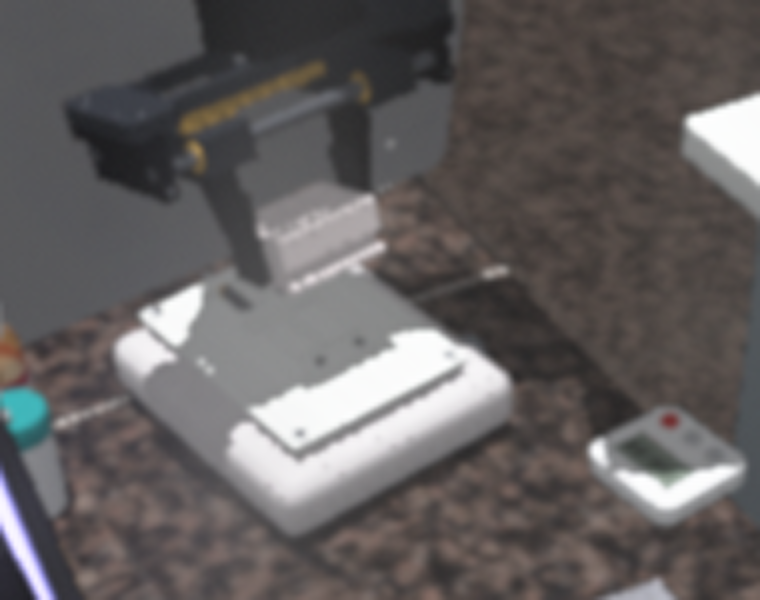

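View pics/t9.png

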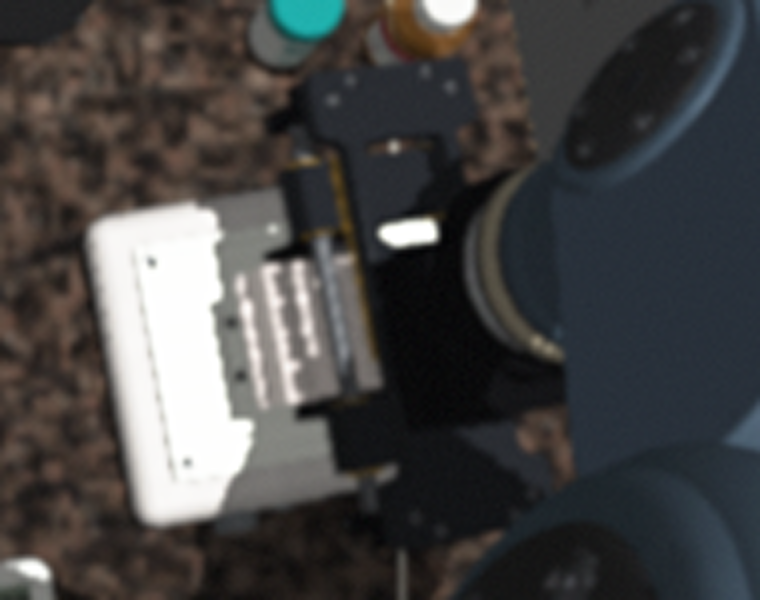

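```bash
python3 -m crank '[[[0,0.4,0.9],[0,0,0]],[[0,0.4,1],[0,0,0]],[[0,0.3,0.9],[0,0,0]],[[0,0,0],[0,0,0]],[[0,0,0],[0,0,0]]]'
python3 go.py 506.7 -3.4 81.5 10.1 16
python3 - <<'E'
from h import *
c=capture("side");zoom(c,130,0,320,250,2.4,"s10")
c=capture("top");zoom(c,340,110,300,230,2.6,"t10")
E
```

```text
time_s: 25.05
position: [0.5068, 0.0018, 0.0831]
tcp_rot: [[0.985, 0.169, -0.046], [0.175, -0.946, 0.272], [0.002, -0.276, -0.961]]
force: [0.1, -0.1, -1.5]
opening: 0.692
t 25.05 grasp now [507.7  -3.4 101.3] q [-21.  36. 103.  18.  50. -44.] F [ 0.1 -0.1 -1.5] open 0.692
turn rad [ 0.    -0.002  0.   ] n>= 0.015253896610286834
shift cm before turn [-0.11  0.54  1.91]  after turn [-0.1   0.54  1.91]
```

View pics/s10.png

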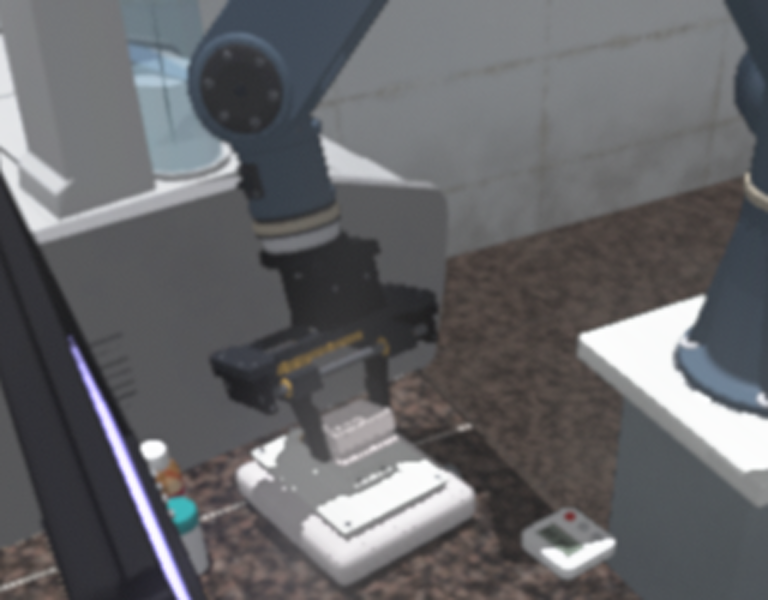

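View pics/t10.png

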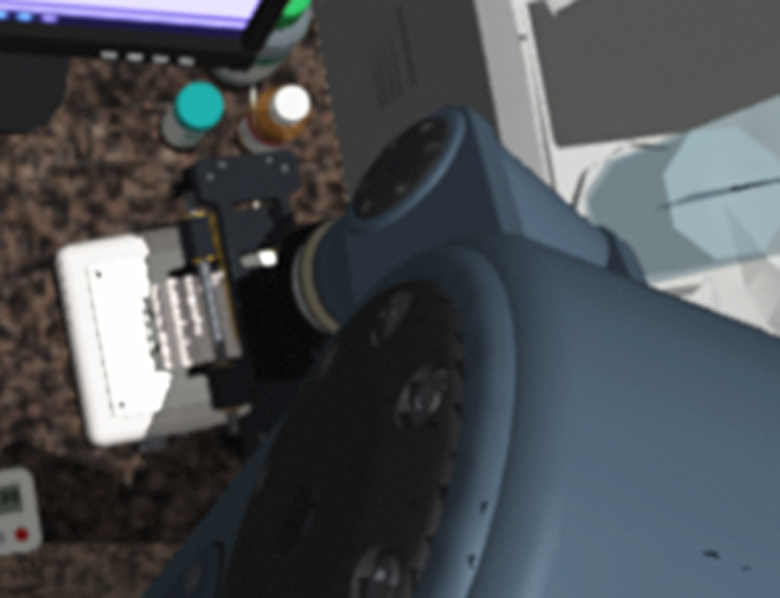

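```bash
python3 - <<'E'
from h import *
c=capture("top");s=capture("side")
def tri(a,b):
    o1,d1=ray(c,[a]);o2,d2=ray(s,[b]);d1=d1[0];d2=d2[0]
    A=np.c_[d1,-d2];k=np.linalg.lstsq(A,o2-o1,rcond=None)[0];p,q=o1+k[0]*d1,o2+k[1]*d2
    print(np.round((p+q)/2,3),np.linalg.norm(p-q))
tri((494,175),(230,35))
tri((340+315/2.6,110+270/2.6),(130+300/2.4,225/2.4)) # flange ring
# analyser top left edge front corner
tri((553,348),(313,80))
tri((516,28),(93,118)) 
st=read_state();R=np.array(st["tcp_rot"]);p=np.array(st["position"])
for L in (.15,.2,.25,.3,.35):print(L,np.round(p-L*R[:,2],3))
E
```

```text
[ 0.553 -0.033  0.392] 2.9136595890894852e-05
[ 0.52  -0.027  0.28 ] 0.0023235824212165654
[ 0.307 -0.203  0.19 ] 0.009270032671598179
[ 0.809 -0.126  0.27 ] 0.01462371342079015
0.15 [ 0.514 -0.039  0.228]
0.2 [ 0.516 -0.053  0.276]
0.25 [ 0.518 -0.066  0.324]
0.3 [ 0.521 -0.08   0.372]
0.35 [ 0.523 -0.093  0.42 ]
```

```bash
python3 -m crank '[[[-0.08,0.25,0.8],[0,0,0]],[[0,0.2,0.6],[0,0,0]],[[0,0.05,0.25],[0,0,0]],[[0,0,0],[0,0,0]],[[0,0,0],[0,0,0]]]'
python3 go.py 506.7 -3.4 81.5 10.1 16
python3 - <<'E'
from h import *
c=capture("side");zoom(c,220,140,130,100,6,"s11")
E
```

```text
time_s: 25.75
position: [0.5064, 0.0012, 0.0662]
tcp_rot: [[0.985, 0.169, -0.045], [0.175, -0.946, 0.271], [0.003, -0.275, -0.961]]
force: [-0.3, -0.7, -1.0]
opening: 0.685
t 25.75 grasp now [507.3  -3.9  84.4] q [-21.  38. 104.  19.  48. -45.] F [-0.3 -0.7 -1. ] open 0.685
turn rad [ 0.    -0.003  0.   ] n>= 0.02091617087575027
shift cm before turn [-0.05  0.02  0.3 ]  after turn [-0.05  0.02  0.3 ]
```

View pics/s11.png

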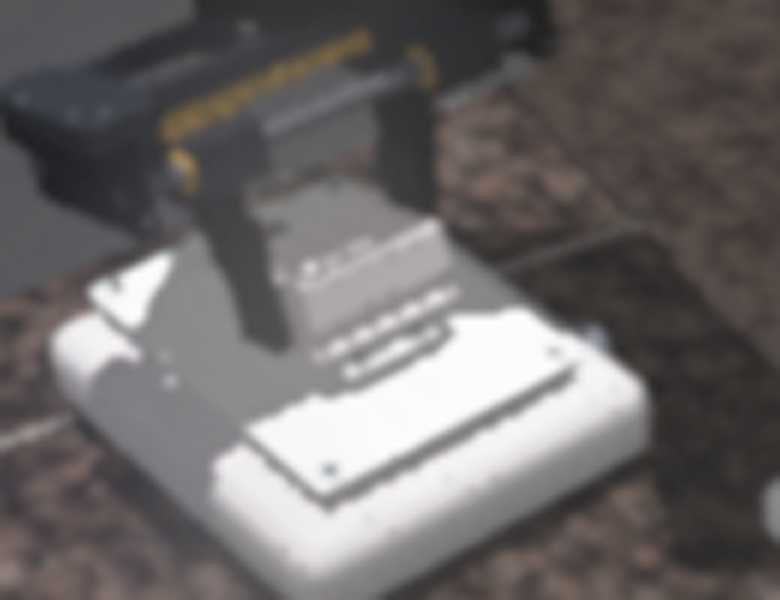

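```bash
python3 - <<'E'
from h import *
s=capture("side")
S=np.array([507,-5,52.]);ex=np.array([.175,-.985,0]);ey=np.array([.985,.175,0]);ez=np.array([0,0,1.])
P=lambda x,y,z:(proj(s,(S+x*ex+y*ey+z*ez)/1000)[0]-[220,140])*6
for n,a in dict(jawbackL=(-35,20,10),jawbackR=(-35,-20,10),footL=(-31,30,17),footR=(-31,-30,17),footLtop=(-30,30,20.5),footRtop=(-30,-30,20.5)).items():print(n,np.round(P(*a)))
zoom(s,255,165,60,50,12,"s12")
E
```

```text
jawbackL [347. 373.]
jawbackR [437. 327.]
footL [316. 364.]
footR [452. 296.]
footLtop [313. 354.]
footRtop [450. 287.]
```

View pics/s12.png

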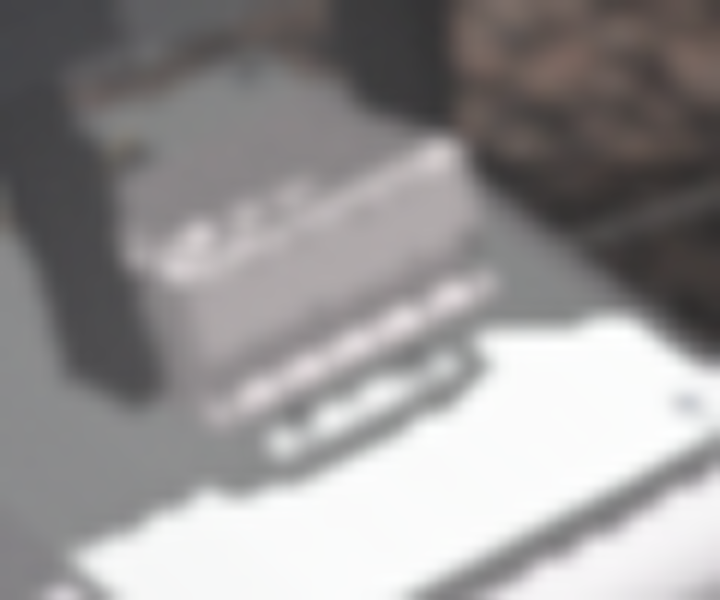

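```bash
python3 -m crank '[[[-0.05,0.05,0.15],[0,0,0]],[[0,0,0],[0,0,0]]]';python3 -m crank '[[[0,0.02,0.07],[0,0,0]],[[0,0,0],[0,0,0]]]'; python3 -m crank '[[[0,0.02,0.07],[0,0,0]],[[0,0,0],[0,0,0]]]'; python3 go.py 506.7 -3.4 81.5 10.1 16
```

```text
time_s: 26.05
position: [0.5059, 0.001, 0.0647]
tcp_rot: [[0.985, 0.169, -0.045], [0.175, -0.946, 0.271], [0.003, -0.275, -0.961]]
force: [0.9, -0.4, -1.3]
opening: 0.689
time_s: 26.25
position: [0.506, 0.001, 0.064]
tcp_rot: [[0.985, 0.169, -0.045], [0.175, -0.946, 0.271], [0.003, -0.275, -0.961]]
force: [-0.0, -1.0, -1.3]
opening: 0.688
time_s: 26.45
position: [0.5059, 0.001, 0.0632]
tcp_rot: [[0.985, 0.169, -0.045], [0.175, -0.946, 0.271], [0.003, -0.275, -0.961]]
force: [-0.4, -1.0, -1.5]
opening: 0.685
t 26.45 grasp now [506.8  -4.1  81.5] q [-21.  38. 104.  19.  48. -45.] F [-0.4 -1.  -1.5] open 0.685
turn rad [ 0.001 -0.003  0.001] n>= 0.02245913624069832
shift cm before turn [-0.   -0.07  0.02]  after turn [-0.   -0.07  0.02]
```

Now at Fz≈0.4. I'll probe for platform contact in small steps.

```bash
for i in 1; do python3 -m crank '[[[0,0.015,0.05],[0,0,0]],[[0,0,0],[0,0,0]]]'; done;python3 -m crank '[[[0,0.015,0.05],[0,0,0]],[[0,0,0],[0,0,0]]]';python3 -m crank '[[[0,0.01,0.03],[0,0,0]],[[0,0,0],[0,0,0]]]'
```

```text
time_s: 26.65
position: [0.506, 0.001, 0.0627]
tcp_rot: [[0.985, 0.169, -0.045], [0.175, -0.946, 0.271], [0.003, -0.275, -0.961]]
force: [-0.5, -0.1, -1.2]
opening: 0.687
time_s: 26.85
position: [0.506, 0.001, 0.0624]
tcp_rot: [[0.985, 0.169, -0.045], [0.175, -0.946, 0.271], [0.003, -0.275, -0.961]]
force: [0.2, -0.1, 0.4]
opening: 0.686
time_s: 27.05
position: [0.506, 0.0011, 0.0623]
tcp_rot: [[0.985, 0.169, -0.045], [0.175, -0.946, 0.271], [0.004, -0.275, -0.961]]
force: [-0.9, -0.7, 4.7]
opening: 0.688
```

```bash
python3 -m crank '[[[0,-0.017,-0.06],[0,0,0]],[[0,0.1,-0.029],[0,0,0]],[[0,0.1,-0.029],[0,0,0]],[[0,0.1,-0.029],[0,0,0]],[[0,0,0],[0,0,0]]]';python3 -m crank '[[[0,0.1,-0.029],[0,0,0]],[[0,0.1,-0.029],[0,0,0]],[[0,0,0],[0,0,0]]]';python3 -m crank '[[[0,0.1,-0.029],[0,0,0]],[[0,0.1,-0.029],[0,0,0]],[[0,0,0],[0,0,0]]]'; python3 go.py 506.7 -3.4 81.5 10.1 16
```

```text
time_s: 27.55
position: [0.5065, -0.0022, 0.0625]
tcp_rot: [[0.985, 0.169, -0.045], [0.175, -0.946, 0.271], [0.003, -0.275, -0.961]]
force: [0.4, 0.3, 0.6]
opening: 0.687
time_s: 27.85
position: [0.507, -0.0044, 0.0625]
tcp_rot: [[0.985, 0.169, -0.045], [0.175, -0.947, 0.271], [0.004, -0.275, -0.962]]
force: [-0.2, 0.1, -0.4]
opening: 0.69
time_s: 28.15
position: [0.5072, -0.0058, 0.0625]
tcp_rot: [[0.985, 0.169, -0.045], [0.175, -0.946, 0.272], [0.003, -0.276, -0.961]]
force: [0.5, 3.2, -0.5]
opening: 0.689
t 28.15 grasp now [508.  -11.   80.8] q [-22.  38. 104.  18.  48. -46.] F [ 0.5  3.2 -0.5] open 0.689
turn rad [-0.    -0.003  0.   ] n>= 0.021461051477768667
shift cm before turn [-0.01 -0.76  0.15]  after turn [-0.01 -0.76  0.15]
```

```bash
python3 -m crank '[[[0,0.1,-0.029],[0,0,0]],[[0,0.1,-0.029],[0,0,0]],[[0,0,0],[0,0,0]]]';python3 -m crank '[[[0,0.1,-0.029],[0,0,0]],[[0,0.1,-0.029],[0,0,0]],[[0,0,0],[0,0,0]]]';python3 -m crank '[[[0,0.1,-0.029],[0,0,0]],[[0,0.1,-0.029],[0,0,0]],[[0,0.06,-0.017],[0,0,0]],[[0,0,0],[0,0,0]]]'; python3 go.py 506.7 -3.4 81.5 10.1 16
python3 - <<'E'
from h import *
c=capture("side");zoom(c,220,140,130,100,6,"s13")
E
```

```text
time_s: 28.45
position: [0.5075, -0.0081, 0.0625]
tcp_rot: [[0.985, 0.169, -0.045], [0.175, -0.946, 0.272], [0.003, -0.275, -0.961]]
force: [0.2, 3.1, -1.3]
opening: 0.687
time_s: 28.75
position: [0.5079, -0.0102, 0.0626]
tcp_rot: [[0.985, 0.169, -0.045], [0.175, -0.946, 0.272], [0.003, -0.275, -0.961]]
force: [0.8, 3.8, -2.1]
opening: 0.69
time_s: 29.15
position: [0.5084, -0.0128, 0.0626]
tcp_rot: [[0.985, 0.169, -0.045], [0.175, -0.946, 0.272], [0.003, -0.275, -0.961]]
force: [0.6, 4.5, -3.5]
opening: 0.681
t 29.15 grasp now [509.2 -18.   80.8] q [-22.  38. 103.  18.  48. -46.] F [ 0.6  4.5 -3.5] open 0.681
turn rad [ 0.    -0.003  0.   ] n>= 0.021288964586874435
shift cm before turn [ 0.   -1.44  0.34]  after turn [ 0.   -1.44  0.34]
```

View pics/s13.png

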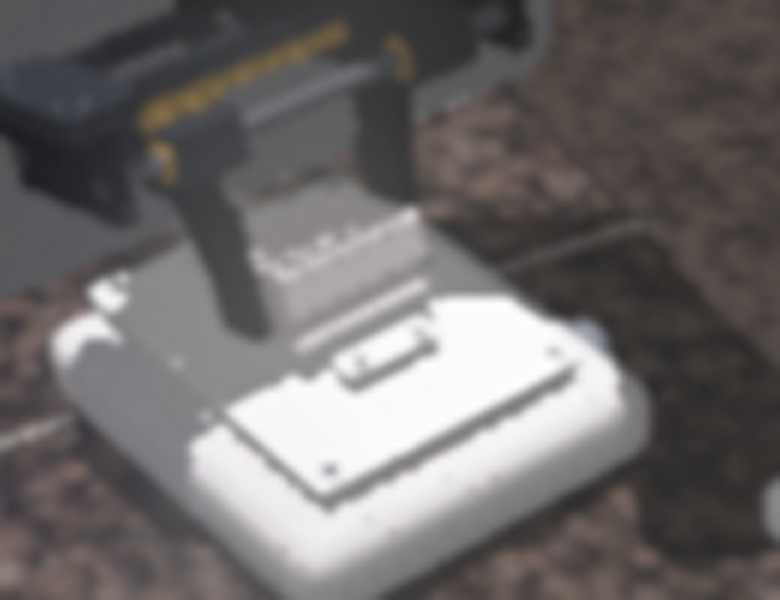

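```bash
python3 -m crank '[[[0,-0.013,0.088],[-0.035,0,0]],[[0,-0.013,0.088],[-0.035,0,0]],[[0,-0.013,0.088],[-0.035,0,0]],[[0,0,0],[0,0,0]]]'; python3 go.py 508 -10.7 75.2 10.1 0;python3 -m crank '[[[0,-0.013,0.088],[-0.035,0,0]],[[0,-0.013,0.088],[-0.035,0,0]],[[0,0,0],[0,0,0]]]'; python3 go.py 508 -10.7 75.2 10.1 0
```

```text
time_s: 29.6
position: [0.5078, -0.0111, 0.0603]
tcp_rot: [[0.984, 0.174, -0.028], [0.176, -0.969, 0.17], [0.003, -0.172, -0.985]]
force: [0.6, 4.3, -1.2]
opening: 0.689
t 29.6 grasp now [508.3 -14.3  79. ] q [-19.  38. 105.  13.  43. -39.] F [ 0.6  4.3 -1.2] open 0.689
turn rad [-0.173 -0.003  0.001] n>= 1.155774786227716
shift cm before turn [0.02 0.04 0.41]  after turn [ 0.02 -0.03  0.41]
time_s: 29.9
position: [0.5076, -0.0106, 0.0586]
tcp_rot: [[0.984, 0.176, -0.016], [0.176, -0.979, 0.102], [0.003, -0.103, -0.995]]
force: [0.2, 4.5, -0.4]
opening: 0.69
t 29.9 grasp now [507.9 -12.6  77.5] q [-17.  37. 106.   8.  40. -34.] F [ 0.2  4.5 -0.4] open 0.69
turn rad [-0.103 -0.003  0.001] n>= 0.6901448187424629
shift cm before turn [0.04 0.04 0.24]  after turn [0.04 0.01 0.24]
```

```bash
python3 -m crank '[[[0,-0.013,0.088],[-0.035,0,0]],[[0,-0.013,0.088],[-0.035,0,0]],[[0,-0.01,0.076],[-0.031,0,0]],[[0,0,0],[0,0,0]]]'; python3 go.py 508 -10.7 75 10.1 0
python3 - <<'E'
from h import *
c=capture("side");zoom(c,220,140,130,100,6,"s14")
E
```

```text
time_s: 30.3
position: [0.5076, -0.0104, 0.0561]
tcp_rot: [[0.984, 0.177, 0.002], [0.177, -0.984, 0.003], [0.003, -0.003, -1.0]]
force: [-1.6, 3.9, 1.8]
opening: 0.685
t 30.3 grasp now [507.6 -10.4  75.1] q [-14.  37. 107.   0.  36. -24.] F [-1.6  3.9  1.8] open 0.685
turn rad [-0.003 -0.003  0.001] n>= 0.026260361440074906
shift cm before turn [0.03 0.04 0.01]  after turn [0.03 0.04 0.01]
```

View pics/s14.png

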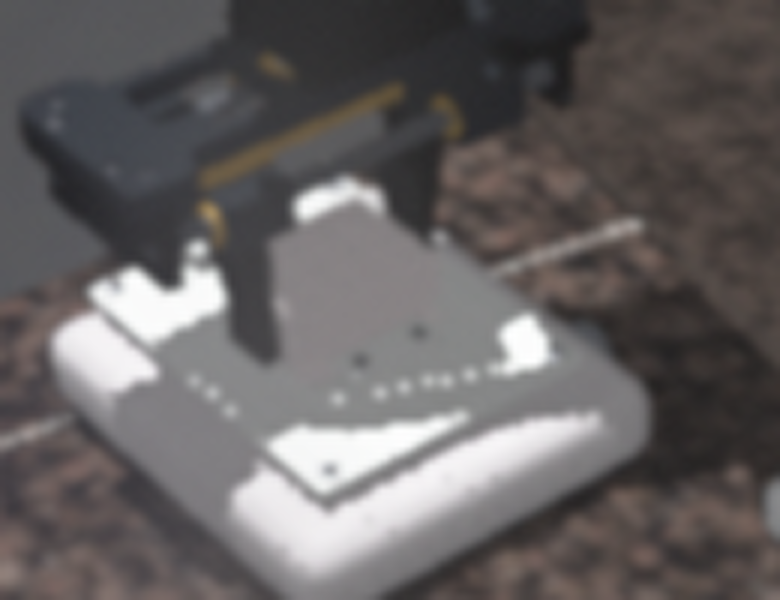

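```bash
python3 -m crank '[[[0,-0.1,0.01],[0,0,0]],[[0,-0.1,0.01],[0,0,0]],[[0,-0.1,0],[0,0,0]],[[0,-0.1,0],[0,0,0]],[[0,0,0],[0,0,0]]]'; python3 -m crank '[[[0,-0.05,0],[0,0,0]],[[0,0,0],[0,0,0]]]'; python3 go.py 507 -5 75 10.1 0
```

```text
time_s: 30.85
position: [0.5076, -0.0075, 0.0561]
tcp_rot: [[0.985, 0.175, 0.003], [0.175, -0.985, 0.002], [0.004, -0.002, -1.0]]
force: [-2.9, 0.5, 6.3]
opening: 0.685
time_s: 31.05
position: [0.5076, -0.0071, 0.0561]
tcp_rot: [[0.985, 0.175, 0.003], [0.175, -0.985, 0.002], [0.004, -0.002, -1.0]]
force: [-2.8, 0.5, 5.6]
opening: 0.69
t 31.05 grasp now [507.5  -7.1  75.1] q [-14.  37. 107.   0.  36. -24.] F [-2.8  0.5  5.6] open 0.69
turn rad [-0.002 -0.004 -0.   ] n>= 0.027081426458411124
shift cm before turn [-0.02 -0.22  0.01]  after turn [-0.02 -0.22  0.01]
```

```bash
python3 -m crank '[[[0,0,-0.04],[0,0,0]],[[0,0,0],[0,0,0]]]'; python3 -m crank '[[[0,-0.05,0],[0,0,0]],[[0,0,0],[0,0,0]]]'; python3 -m crank '[[[0,-0.05,0],[0,0,0]],[[0,0,0],[0,0,0]]]';python3 go.py 507 -5 75 10.1 0
```

```text
time_s: 31.25
position: [0.5074, -0.0066, 0.0561]
tcp_rot: [[0.985, 0.175, 0.003], [0.175, -0.985, 0.003], [0.004, -0.003, -1.0]]
force: [-0.7, 2.0, 1.6]
opening: 0.686
time_s: 31.45
position: [0.5073, -0.006, 0.0561]
tcp_rot: [[0.985, 0.175, 0.003], [0.175, -0.985, 0.003], [0.003, -0.002, -1.0]]
force: [-2.1, 1.8, 1.6]
opening: 0.689
time_s: 31.65
position: [0.5073, -0.0059, 0.0561]
tcp_rot: [[0.984, 0.176, 0.003], [0.176, -0.984, 0.002], [0.004, -0.002, -1.0]]
force: [-1.7, -1.4, 1.3]
opening: 0.693
t 31.65 grasp now [507.3  -6.   75.1] q [-13.  37. 107.   0.  36. -24.] F [-1.7 -1.4  1.3] open 0.693
turn rad [-0.002 -0.004  0.   ] n>= 0.026127554542256
shift cm before turn [-0.02 -0.1   0.01]  after turn [-0.02 -0.1   0.01]
```

```bash
python3 -m crank '[[[0,0,0],[0,0,0]],[[0,0,0],[0,0,0]],[[0,0,0],[0,0,0]],[[0,0,0],[0,0,0]],[[0,0,0],[0,0,0]]]' -1
python3 -m crank '[[[0,0,-1],[0,0,0]],[[0,0,-3],[0,0,0]],[[0,0,-4],[0,0,0]],[[0,0,-4],[0,0,0]],[[0,-4,-4],[0,0,0]],[[-3,-4,-4],[0,0,0]],[[-3,-4,-2],[0,0,0]],[[-3,-4,0],[0,0,0]],[[-3,-4,0],[0,0,0]],[[0,-4,0],[0,0,0]],[[0,-4,0],[0,0,0]],[[0,0,0],[0,0,0]]]'
python3 - <<'E'
from h import *
c=capture("side");zoom(c,220,140,130,100,6,"s15");cv2.imwrite("pics/s15f.png",c["pixels"][:,:,::-1])
c=capture("top");zoom(c,355,185,115,100,6,"t15");cv2.imwrite("pics/t15f.png",c["pixels"][:,:,::-1])
E
```

```text
time_s: 32.15
position: [0.5074, -0.0055, 0.0562]
tcp_rot: [[0.985, 0.175, 0.003], [0.175, -0.985, 0.003], [0.004, -0.002, -1.0]]
force: [0.7, -0.8, -0.2]
opening: 0.977
time_s: 33.35
position: [0.3495, 0.2376, 0.2626]
tcp_rot: [[0.983, 0.181, 0.005], [0.181, -0.983, 0.005], [0.005, -0.004, -1.0]]
force: [0.1, 0.3, -0.2]
opening: 0.999
```

View pics/s15.png

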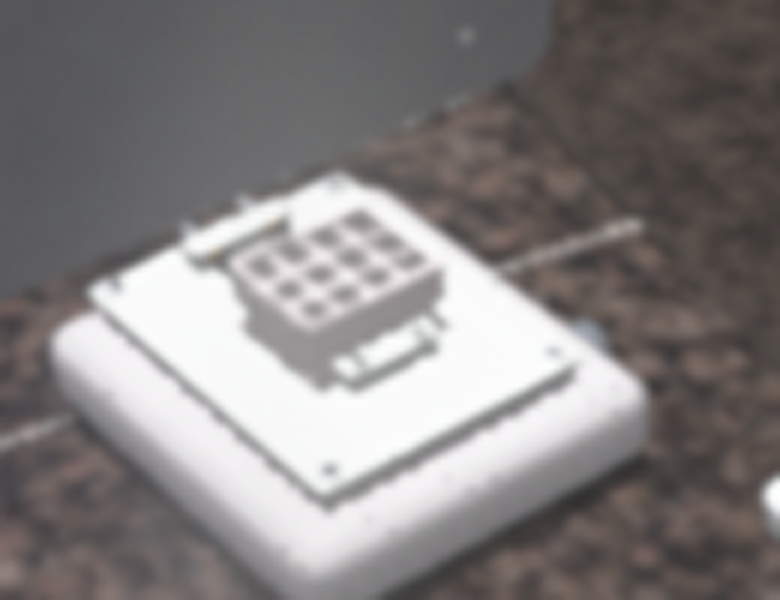

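View pics/t15f.png

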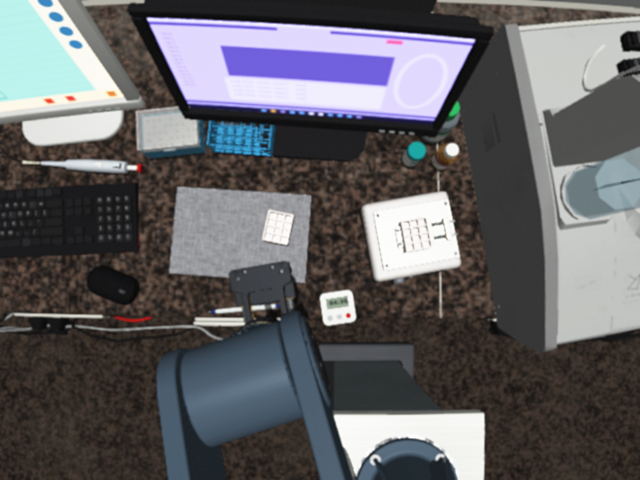

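View pics/t15.png

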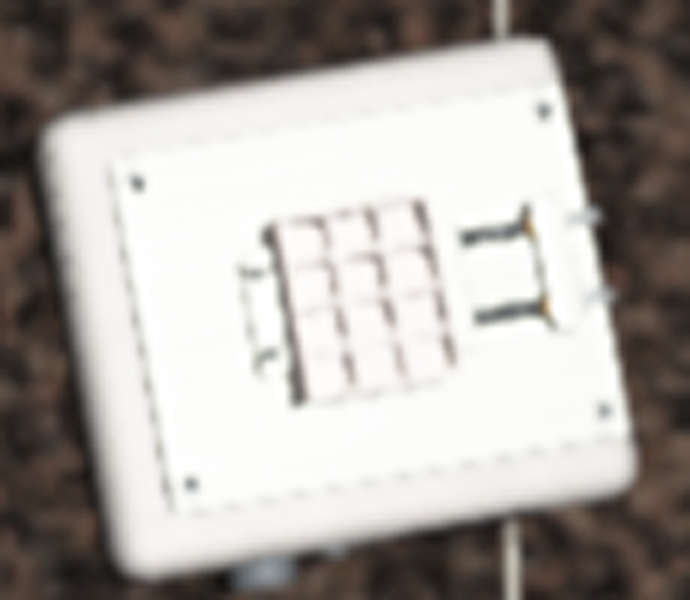

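```bash
python3 - <<'E'
from h import *
c=capture("top");s=capture("side")
T=lambda p:np.array(p,float)/6+[355,185]+(1/12-.5)
S=lambda p:np.array(p,float)/6+[220,140]+(1/12-.5)
ex=np.array([.175,-.985]);ey=np.array([.985,.175])
for n,a,sc in(("top",onz(c,T([(272,222),(420,198),(455,365),(303,402)]),.082),(509.44,-10.05)),("side",onz(s,S([(232,265),(360,208),(443,265),(315,330)]),.082),(506.97,-12.43))):
    a=a[:,:2]*1000;m=a.mean(0);d=m-sc;print(n,a.round(1).tolist(),"c",m.round(1),"rel screws x,y",d@ex,d@ey)
    e=a-np.roll(a,1,0);print(np.hypot(*e.T).round(1),np.degrees(np.arctan2(e[:,1],e[:,0])).round(1))
# jaw y extents vs block
f=onz(c,T([(238,262),(262,378)]),.062)[:,:2]*1000-[509.44,-10.05];print("fixed jaw y ends",f@ey)
E
```

```text
top [[529.9, 26.9], [537.7, -19.9], [485.4, -30.0], [473.7, 17.9]] c [506.7  -1.3] rel screws x,y -9.100672076223924 -1.1652400384870794
[56.9 47.4 53.3 49.3] [   9.1  -80.5 -169.1  103.7]
side [[539.2, -21.9], [484.3, -29.9], [474.0, 16.4], [529.6, 27.3]] c [506.8  -2. ] rel screws x,y -10.27538471060533 1.6309813748968303
[50.1 55.5 47.5 56.7] [ -79.  -171.7  102.6   11. ]
fixed jaw y ends [ 17.45507981 -20.30189216]
```

```bash
python3 - <<'E'
from h import *
c=capture("top");s=capture("side")
S=np.array([507,-5,52.]);ex=np.array([.175,-.985,0]);ey=np.array([.985,.175,0]);ez=np.array([0,0,1.])
for n,cc,(u,v,w,h),k,off in(("t",c,(385,205,60,60),10,(1,1.5,0)),("s",s,(250,165,50,45),14,(-1,-1,0))):
    im=cc["pixels"][v:v+h,u:u+w,::-1].astype(float); im=np.clip((im-90)/165,0,1)**2*255
    im=cv2.resize(im.astype(np.uint8),None,fx=k,fy=k,interpolation=cv2.INTER_CUBIC)
    P=lambda x,y,z:(proj(cc,(S+off+x*ex+y*ey+z*ez)/1000)[0]-[u,v]+.5)*k
    for q in [(a,b,30) for a in(-25,25) for b in(-30,30)]: cv2.circle(im,tuple(int(t) for t in P(*q)),3,(0,0,255),-1)
    for q in [(-35,20,10),(-35,-20,10),(-22,20,10),(-22,-20,10)]: cv2.circle(im,tuple(int(t) for t in P(*q)),3,(0,160,0),-1)
    for q in [(21.5,22,10),(21.5,-22,10)]: cv2.circle(im,tuple(int(t) for t in P(*q)),3,(255,0,0),-1)
    cv2.imwrite(f"pics/e_{n}.png",im)
E
```

```text
(no output)
```

View pics/e_t.png

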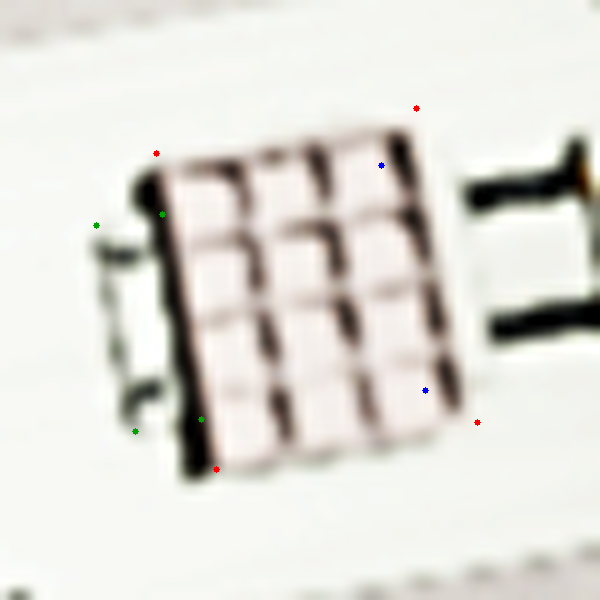

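View pics/e_s.png

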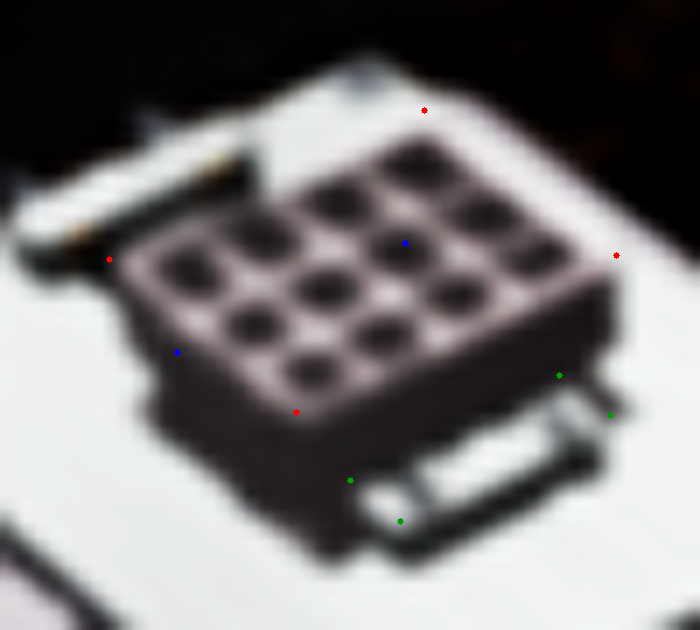

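```bash
python3 - <<'E'
from meas import *
c=capture("top");print("other now:");blocks(c,.032,205,(255,195,50,70))
s=read_state();print(s["time_s"],np.round(s["force"],1));print(bot.hand_in())
E
```

```text
other now:
px [277.3 226.7] c [524.4 261.2] size [51.3 60.8] ang 78.9 box [[490.0, 242.0], [549.0, 230.0], [559.0, 280.0], [500.0, 292.0]]
33.7 [-0.1 -0.3  0. ]
the job is handed in; nothing more can be done
None
```

The drained block is clipped into the shaker holder, wells up, and I handed the job in at 33.7 s with the gripper open and well clear.

**What I did:** I turned the block over in two quarter turns, setting it down and gripping it again on the mat in between. I then gripped it from above and tilted it 16°. Its foot went under the sprung jaw's lip and pushed that jaw back about 8–9 mm. I lowered the other edge, slid the block back until it met the fixed jaw, and released it.

**What the last checks showed:**
- **Seating:** the block's centre height was about 67 mm when I let go, as expected for a block sitting flat on the platform. In the pictures it overlaps the fixed jaw's lip, and the sprung jaw's rods have moved about 3 mm (2.5 mm is nominal).
- **Other block:** it measures within 0.2 mm of where it started.
- **Forces:** the highest wrist force I read was about 6 N.

**Where the checks disagreed:** centring along the jaws is only known to about 2 mm. The top camera put the block roughly 1.5–2 mm off towards the robot, while the side camera and the robot's own position put it within 0.5 mm. My first hand-picked corners also put it 3–4 mm too far towards the fixed jaw. In the top view that was mostly the block's side wall picked as its rim. A second check there put that edge where it should be, but the side view's difference was not fully explained.

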